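Set out a doming station on a jeweller's bench

TASK

Set up the doming station on the metal plate: put the steel doming block, hollow upward, in the middle of the plate and square to it, and set the small copper cup, open side up, centred on top of the block. Stand the punches upright on the plate's scribed lines, each with its foot about 25 mm clear of the block: as seen from the robot, the one with the largest ball to the left of the block, the smallest to its right and the middle one behind it (farther from the robot). Leave the brown glass jar where it is, and let no punch fall over.

Things in the scene. Friction and masses are not known exactly. Their poses are not given: they have to be found in the camera images.
- plate: Fixed pale metal plate, 190 mm (its x) by 220 mm (its y), 6 mm thick, on the bench left or right of the robot's centre line, the mat on the other side. Two dark lines scribed along its x and y axes cross at its centre. Origin at the centre of its underside; x points away from the robot, y to the robot's left, turned by up to 0.15 rad.
- mat: Fixed black rubber mat, 200 mm (x) by 300 mm (y), 4 mm thick, on the other side of the robot's centre line. The five things to be moved and the brown glass jar start on it in two rows of three, about 95 to 100 mm apart, in any order. Origin at the centre of its underside.
- block: Steel doming block, 48 x 48 mm and 36 mm high, with a round hollow (diameter 24 mm, 10 mm deep) in the middle of its top. About 0.6 kg. Origin at the centre of its underside, z up, x and y square to its sides.
- cup: Small copper cup, open at the top: 14 mm high, 40 mm across the rim (outside), 32 mm across its flat foot, wall 2 mm. About 40 g. Origin at the centre of its underside, z up to its mouth. It can be held across its outside; it rests flat on the block's top (36 mm above the block's underside), covering the hollow.
- punch_large: A steel doming punch standing upright, ball up: the largest ball of diameter 38 mm on top, overall height 76 mm, shank of diameter 20 mm from 11 mm up to 40 mm above its underside, foot of diameter 28 mm and 8 mm thick. Mass about 360 g. Origin at the centre of its underside, z up to the ball; it looks the same from all sides.
- punch_medium: A steel doming punch standing upright, ball up: the middle-sized ball of diameter 28 mm on top, overall height 68 mm, shank of diameter 20 mm from 11 mm up to 44 mm above its underside, foot of diameter 28 mm and 8 mm thick. Mass about 220 g. Origin at the centre of its underside, z up to the ball; it looks the same from all sides.
- punch_small: A steel doming punch standing upright, ball up: the smallest ball of diameter 18 mm on top, overall height 60 mm, shank of diameter 20 mm from 11 mm up to 45 mm above its underside, foot of diameter 28 mm and 8 mm thick. Mass about 150 g. Origin at the centre of its underside, z up to the ball; it looks the same from all sides.
- jar: Bystander: small closed brown glass jar with a steel lid, diameter 42 mm, 62 mm high, standing loose among the things on the mat. Not to be moved. Origin at the centre of its underside.
There are look-alikes about, which are no part of the job. What is shaped like the block but yellow is not meant.

How it is judged:
By the outcome, as a careful person would: the job done as asked, in the order asked, and still so for the second after the job is handed in, with the robot touching nothing.
It also fails if it takes over 131 s, if anything falls off the work surface, if the arm or the gripper's body presses on something with over 40 N, if the wrist force passes 120 N, or if a joint passes its speed limit or range.

ROBOT

A 6-joint arm with a two-finger parallel gripper is mounted at the origin on the work surface. World frame = base frame: x ahead of the robot, y to its left, z up, the work surface at z = 0. Lengths are in mm, angles in rad, forces in N, time in s.
With the tool pointing down it reaches from about 200 to 875 mm from the base axis. Payload 3.4 kg.
Tool frame: the origin (TCP) lies midway between the tips of the shut fingers; the grasp point (between the pads) lies 19 mm behind it; z points along the fingers, y is the direction in which the jaws open and shut (so a half turn about z gives the same grasp; the last joint's range is limited). The gripper opens to 94 mm and grips with 3 to 60 N. Pads are 16 mm wide; open, the fingers measure 119 mm over their backs; the gripper's body (75 mm by 177 mm) begins 78 mm behind the grasp point.
Start: joints at [1.181, 0.276, 1.505, -0, 1.361, -0.121], TCP at [152.722, 554.384, 205.493] pointing down, gripper open.
Joint ranges: [-2.89, 2.89], [-0.75, 2.08], [0.22, 2.7], [-1.18, 4.32], [0.11, 2.71], [-2.7, 2.7]. Speed limits (rad/s): [2.57, 2.57, 3.14, 3.14, 3.14, 3.14].

INTERFACE

Orientations are given as [roll, pitch, yaw] about the fixed x, y, z axes, in that order (R = Rz(yaw) Ry(pitch) Rx(roll)).
In Python, from bench import env gives the robot as it stands. The module is installed in compiled form; this text tells all that it offers.
- The arm moves only by the tool play_rows, never from a script. Its argument "series" is a list of rows, each a list of 7 numbers: the closure, from -1 (fully open) to 1 (shut), so that 0 is half open, then the shift along the tool's x, y, z in mm, then the turn, a rotation vector about the tool's x, y, z in degrees. A call has 1 to 12 rows; each row is the pose to reach, as a shift and turn from the pose commanded when the call began, along the tool's axes at that moment; what a row does not reach only later rows make up. A row lasts 1/12 s, in which the tool goes at most 41.7 mm and 7.16 degrees, less where a joint would pass 70% of its speed; a pose out of reach is approached as far as the arm can. A call with a gripper value outside its range is refused whole. The fingers move at their own pace and stop on an object; "force" is the grip in N (left out, the last holds). Time passes only in rows, so rows that repeat a pose let the fingers close. It gives the time, the measured TCP pose, the force and the opening at its end, in the units of the state.
- env.read_state(): the state, without advancing time (a new reading comes with each control period).
- env.camera(name): name is "scene" or "top" or "wrist"; returns the picture (384x512x3 uint8, blue, green, red); there is no depth.
- env.get_calibration(name): a dict with "fx", "fy", "cx", "cy" (pixels), "xyz" and "orientation" of the camera in the world; the wrist camera has in their place "tool_from_camera" (4x4, takes a point from camera to tool coordinates, whose origin is the TCP and whose axes are the flange's). Camera axes: x right, y down, z forward; pixel columns grow to the right and rows downward; lengths in mm; the calibration is good to about 2 mm. The wrist camera is an equidistant fisheye: a pixel r from the principal point sees the ray r / f radians off the axis. A picture is of the moment at which its call begins: read the wrist's pose just before it. get_calibration takes no time and is no camera call.
- env.close_job(): hands the job in, once; it reports no verdict.
Trained networks look in the newest picture that a camera, given by its name, has taken for a name from the list of things; names that differ only in an ending like _2 or _b are one class to them, and where a whole thing is asked for, a point or a joint stands for the part that bears it (a point fixed in the world has none). Each returns a list of dicts, best first, with "confidence" (0 to 1); they miss things now and then, are a little off and sometimes report something else, mostly with a low value. They report only what shows in the picture. A call takes as long as a camera call. They do not tell look-alikes from the thing itself.
- env.trace(name, camera): "region" (384x512 bool, what is visible of it) and "point" ([row, column] in pixels, amid what is visible of it).
The state is a dict: "time": time; "q": joint angles; "qd": joint speeds; "joint_torque": joint torques, N m; "tcp_pos": TCP position; "ee_rot": TCP orientation; "wrist_force": force on the tool from outside, world axes, zero at the start; "moment": the same for the moment, N m; "width": opening from 0.0 (shut) to 1.0 (fully open).
Only numpy, scipy, OpenCV 4.12 (cv2) and the standard library are available. Lean on these libraries where they do the work, as an engineer would, in place of code of your own. Each camera call takes 0.05 s, during which the arm holds its last target.

## Working session

There is one attempt and no reset: what is moved stays moved. The work goes in short steps, Python scripts to look and compute and a tool call to move; the robot and the scene stay as the last step left them, time stands still between calls to the robot, and variables do not carry over. Pictures are saved under pics/ and viewed, and the job is handed in when it is done.

Besides the shell and the picture viewer there is one more tool, called in YAML: its name, and indented under it one key for each argument. play_rows: Moves the arm, as the interface text tells. Its arguments: {"type":"object","properties":{"series":{"type":"array","items":{"type":"array","items":{"type":"number"}}},"force":{"type":"number"}},"required":["series"]}

```bash
mkdir -p pics; ls
python3 - <<'E'
from bench import env
import cv2,json
s=env.read_state(); print({k:s[k] for k in ('time','tcp_pos','ee_rot','width','wrist_force')})
for n in ('scene','top','wrist'):
    im=env.camera(n); cv2.imwrite(f'pics/{n}0.png',im); print(n,env.get_calibration(n))
E
```

```text
pics
{'time': 0.0, 'tcp_pos': array([152.49946496, 553.80672094, 204.60923478]), 'ee_rot': array([-3.13976291e+00, -2.10676256e-04,  2.87278940e+00]), 'width': 0.9967054879063608, 'wrist_force': array([-0.66878458,  0.21525673,  0.51519917])}
scene {'fx': 409.7156574954967, 'fy': 409.7156574954967, 'cx': 250.79891805914414, 'cy': 194.84507209848908, 'xyz': array([1128.57835019, -205.55596784,  743.40420465]), 'orientation': array([-2.3743104 , -0.01121815,  1.37797193])}
top {'fx': 435.2063916474832, 'fy': 435.2063916474832, 'cx': 249.05629828993065, 'cy': 188.5593695512839, 'xyz': array([ 415.15642617,  -39.07824953, 1228.16720787]), 'orientation': array([-3.08004667e+00, -1.03969187e-04, -1.55056509e+00])}
wrist {'fx': 297.3186396354542, 'fy': 297.3186396354542, 'cx': 255.90308054401348, 'cy': 188.97752889293642, 'tool_from_camera': array([[ 1.14119629e-03, -9.66554883e-01, -2.56457317e-01,
         7.48171726e+01],
       [ 9.99999048e-01,  1.30195949e-03, -4.57074520e-04,
         7.88680539e-01],
       [ 7.75684648e-04, -2.56456551e-01,  9.66555449e-01,
        -1.78283178e+02],
       [ 0.00000000e+00,  0.00000000e+00,  0.00000000e+00,
         1.00000000e+00]])}
```

View pics/top0.png

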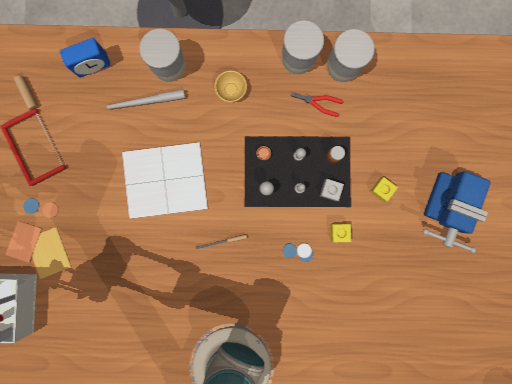

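View pics/scene0.png

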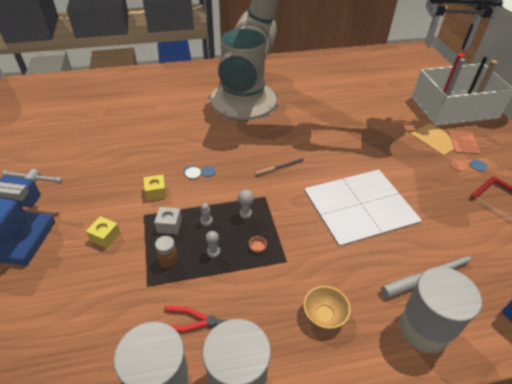

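View pics/wrist0.png

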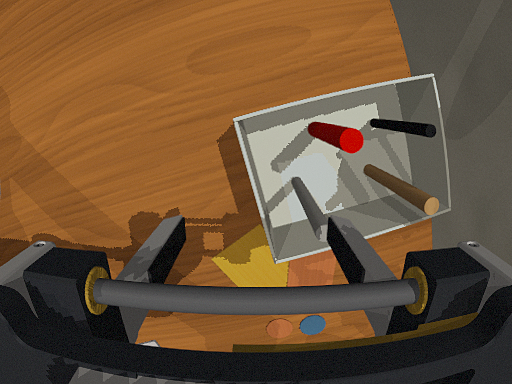

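```bash
cat > h.py <<'E'
from bench import env
import numpy as np, cv2
from scipy.spatial.transform import Rotation as R
def cam(name):
    c=env.get_calibration(name)
    return c
def pose(): 
    s=env.read_state(); return s
def ray(name,px,s=None):
    """px=[row,col] -> origin, dir world"""
    c=cam(name); u=(px[1]-c['cx'])/c['fx']; v=(px[0]-c['cy'])/c['fy']
    if name=='wrist':
        r=np.hypot(u,v); d=np.array([u/r*np.sin(r),v/r*np.sin(r),np.cos(r)]) if r>1e-9 else np.array([0,0,1.])
        T=c['tool_from_camera']; Rt=R.from_euler('xyz',s['ee_rot']).as_matrix()
        return Rt@T[:3,3]+s['tcp_pos'], Rt@T[:3,:3]@d
    Rm=R.from_euler('xyz',c['orientation']).as_matrix(); d=Rm@np.array([u,v,1.])
    return np.array(c['xyz']),d/np.linalg.norm(d)
def atz(name,px,z,s=None):
    o,d=ray(name,px,s); return o+d*(z-o[2])/d[2]
def tri(rs):
    A=np.zeros((3,3));b=np.zeros(3)
    for o,d in rs:
        P=np.eye(3)-np.outer(d,d);A+=P;b+=P@o
    x=np.linalg.solve(A,b); return x,[np.linalg.norm((np.eye(3)-np.outer(d,d))@(x-o)) for o,d in rs]
def proj(name,p,s=None):
    c=cam(name)
    if name=='wrist':
        T=c['tool_from_camera']; Rt=R.from_euler('xyz',s['ee_rot']).as_matrix()
        q=T[:3,:3].T@(Rt.T@(np.array(p)-s['tcp_pos'])-T[:3,3]); r=np.arctan2(np.hypot(q[0],q[1]),q[2]); h=np.hypot(q[0],q[1])
        return np.array([c['cy']+c['fy']*r*q[1]/h, c['cx']+c['fx']*r*q[0]/h])
    q=R.from_euler('xyz',c['orientation']).as_matrix().T@(np.array(p)-c['xyz'])
    return np.array([c['cy']+c['fy']*q[1]/q[2],c['cx']+c['fx']*q[0]/q[2]])
E
python3 - <<'E'
from h import *
env.camera('top');env.camera('scene')
for n in ['plate','mat','block','cup','punch_large','punch_medium','punch_small','jar']:
    for c in ('top','scene'):
        for d in env.trace(n,c)[:3]:
            print(n,c,np.round(d['point'],1),round(d['confidence'],2),d['region'].sum(), np.round(atz(c,d['point'],20))[:2])
print(env.read_state()['time'])
E
```

```text
plate top [180.8 162.8] 0.62 5243 [506. 203.]
plate scene [207.7 360.3] 0.83 5259 [535. 185.]
mat top [171.7 293.9] 0.95 6168 [ 539. -162.]
mat scene [240.3 217.2] 0.88 7343 [ 569. -164.]
block top [188.  331.5] 0.7 345 [ 496. -267.]
block scene [230.3 101.6] 0.79 662 [ 493. -416.]
block scene [220.5 168.9] 0.71 620 [ 492. -265.]
block scene [187.1 153.1] 0.58 487 [ 375. -298.]
cup top [153.1 265.4] 0.57 154 [590. -81.]
cup scene [240.4 255.2] 0.6 228 [585. -81.]
cup scene [249.  165.6] 0.23 537 [ 572. -277.]
punch_large top [186.4 263.4] 0.68 145 [496. -77.]
punch_large scene [202.6 244.2] 0.6 329 [468. -84.]
punch_medium top [152.7 299.9] 0.53 94 [ 593. -178.]
punch_medium scene [244.3 210.2] 0.83 278 [ 577. -180.]
punch_small top [184.6 298.4] 0.55 63 [ 503. -175.]
punch_small scene [218.2 209. ] 0.57 207 [ 502. -174.]
punch_small scene [248.2 163.7] 0.24 561 [ 569. -281.]
jar top [151.2 335. ] 0.48 229 [ 599. -276.]
jar scene [249.4 166.4] 0.85 547 [ 573. -275.]
1.05
```

```bash
cat >> h.py <<'E'
import json,os
def plan(targets,start=None):
    """targets: list of (x,y,z,yaw). prints shift rows relative to start (commanded) pose (x,y,z,yaw), tool down"""
    x0,y0,z0,w0=start
    for (x,y,z,w) in targets:
        d=np.array([x-x0,y-y0]); tx=np.array([np.cos(w0),np.sin(w0)]); ty=np.array([np.sin(w0),-np.cos(w0)])
        print([round(float(d@tx),1),round(float(d@ty),1),round(z0-z,1),0,0,round(float(np.degrees(w0-w)),2)], 'dist',round(float(np.hypot(*d))))
E
python3 - <<'E'
from h import *
s=env.read_state(); print(s['time'],s['tcp_pos'],s['ee_rot'])
plan([(500,115,150,np.pi/2)],(152.722,554.384,205.493,1.181+.121+np.pi/2))
E
```

```text
1.05 [152.74041201 554.39135142 205.50143613] [3.14147961e+00 3.59688988e-05 2.87278884e+00]
[-451.5, -331.4, 55.5, 0, 0, 74.6] dist 560
```

play_rows:
  series:
    - [-1, -451.5, -331.4, 55.5, 0, 0, 74.6]
    - [-1, -451.5, -331.4, 55.5, 0, 0, 74.6]
    - [-1, -451.5, -331.4, 55.5, 0, 0, 74.6]
    - [-1, -451.5, -331.4, 55.5, 0, 0, 74.6]
    - [-1, -451.5, -331.4, 55.5, 0, 0, 74.6]
    - [-1, -451.5, -331.4, 55.5, 0, 0, 74.6]
    - [-1, -451.5, -331.4, 55.5, 0, 0, 74.6]
    - [-1, -451.5, -331.4, 55.5, 0, 0, 74.6]
    - [-1, -451.5, -331.4, 55.5, 0, 0, 74.6]
    - [-1, -451.5, -331.4, 55.5, 0, 0, 74.6]
    - [-1, -451.5, -331.4, 55.5, 0, 0, 74.6]
    - [-1, -451.5, -331.4, 55.5, 0, 0, 74.6]

```text
time: 2.05
tcp_pos: [462.3, 162.2, 156.3]
ee_rot: [3.141, -0.0, 1.569]
wrist_force: [0.8, -0.2, -0.1]
width: 1.002
```

play_rows:
  series:
    - [-1, -40, 30, 5, 0, 0, 0]
    - [-1, -40, 30, 5, 0, 0, 0]
    - [-1, -40, 30, 5, 0, 0, 0]
    - [-1, -40, 30, 5, 0, 0, 0]

```text
time: 2.38
tcp_pos: [490.8, 124.1, 150.9]
ee_rot: [-3.14, -0.001, 1.569]
wrist_force: [0.1, 0.7, -0.1]
width: 1.001
```

Run:
```python
from h import *
s=env.read_state(); im=env.camera('wrist'); cv2.imwrite('pics/w1.png',im); np.save('w1s.npy',np.r_[s['tcp_pos'],s['ee_rot']])
print(s['time'],s['tcp_pos'],s['ee_rot'],s['q'])
```

```text
2.3833 [490.78150096 124.10064802 150.94516017] [-3.14029864e+00 -8.65863746e-04  1.56911909e+00] [1.09364938e-01 2.12051982e-01 1.73557294e+00 1.07917259e-03
 1.19515803e+00 1.10645102e-01]
```

View pics/w1.png

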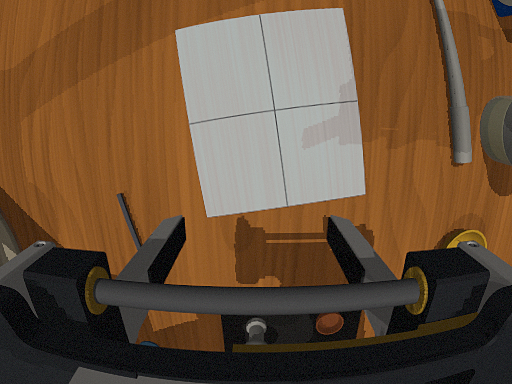

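```bash
cat > plate.py <<'E'
from h import *
from scipy.optimize import minimize
def run(png,npy):
    im=cv2.imread(png); a=np.load(npy); s={'tcp_pos':a[:3],'ee_rot':a[3:]}
    # rectify onto z=6 plane at 0.5mm/px around (510,205)
    N=520; g=np.arange(N)*.5
    X,Y=np.meshgrid(380+g,75+g,indexing='ij')
    c=cam('wrist');T=c['tool_from_camera'];Rt=R.from_euler('xyz',s['ee_rot']).as_matrix()
    P=np.stack([X,Y,np.full_like(X,6.)],-1)-s['tcp_pos']; q=(P@Rt-T[:3,3])@T[:3,:3]
    h=np.hypot(q[...,0],q[...,1]); r=np.arctan2(h,q[...,2])
    mx=(c['cx']+c['fx']*r*q[...,0]/h).astype(np.float32); my=(c['cy']+c['fy']*r*q[...,1]/h).astype(np.float32)
    rec=cv2.remap(im,mx,my,cv2.INTER_LINEAR); cv2.imwrite(png.replace('.png','_rec.png'),rec)
    hsv=cv2.cvtColor(rec,cv2.COLOR_BGR2HSV); m=((hsv[...,1]<70)&(hsv[...,2]>110)).astype(np.uint8)
    m=cv2.morphologyEx(m,cv2.MORPH_CLOSE,np.ones((15,15))); n,l,st,ce=cv2.connectedComponentsWithStats(m); k=1+np.argmax(st[1:,4]); m=(l==k).astype(np.uint8)
    cn=max(cv2.findContours(m,0,1)[0],key=cv2.contourArea)
    rc=cv2.minAreaRect(cn); print('rect centre', 380+rc[0][1]*.5,75+rc[0][0]*.5,'size',np.array(rc[1])*.5,'ang',rc[2])
    # lines
    gray=cv2.cvtColor(rec,cv2.COLOR_BGR2GRAY).astype(float); dark=cv2.morphologyEx(gray,cv2.MORPH_BLACKHAT,np.ones((11,11))); dark[cv2.erode(m,np.ones((15,15)))==0]=0
    dark=cv2.GaussianBlur(dark,(0,0),1.5)
    def f(p):
        x0,y0,w=p; t=np.arange(-80,81,1.); 
        v=0
        for ax,L in ((np.array([np.cos(w),np.sin(w)]),.95),(np.array([-np.sin(w),np.cos(w)]),1.1)):
            pts=np.array([x0,y0])+t[:,None]*L*ax
            v+=cv2.remap(dark.astype(np.float32),((pts[:,1]-75)/.5).astype(np.float32)[None],((pts[:,0]-380)/.5).astype(np.float32)[None],cv2.INTER_LINEAR).sum()
        return -v
    best=None
    cx,cy=380+rc[0][1]*.5,75+rc[0][0]*.5
    for w in np.radians(np.arange(-10,10.1,1)):
      for dx in (-3,0,3):
       for dy in (-3,0,3):
        v=f((cx+dx,cy+dy,w))
        if best is None or v<best[0]: best=(v,(cx+dx,cy+dy,w))
    o=minimize(f,best[1],method='Nelder-Mead',options=dict(initial_simplex=np.array([best[1],np.add(best[1],(2,0,0)),np.add(best[1],(0,2,0)),np.add(best[1],(0,0,.02))])))
    print('lines',o.x,o.fun,best[0])
import sys
run(*sys.argv[1:])
E
python3 plate.py pics/w1.png w1s.npy
python3 - <<'E'
from h import *
# top view estimates: lines crossing
for z in (0,6,12): print(z,atz('top',[180.5,165],z),atz('top',[181,164],z))
E
```

```text
rect centre 510.0892333984375 201.49897003173828 size [189.32904053 219.51118469] ang 81.5014419555664
lines [5.10080425e+02 2.01673205e+02 1.46948781e-01] -15931.3447265625 -15065.438
0 [508.86425394 200.66525097   0.        ] [507.3881215  203.44939843   0.        ]
6 [508.40646044 199.49402527   6.        ] [506.93753939 202.26457125   6.        ]
12 [507.94866694 198.32279956  12.        ] [506.48695728 201.07974407  12.        ]
```

View pics/w1_rec.png

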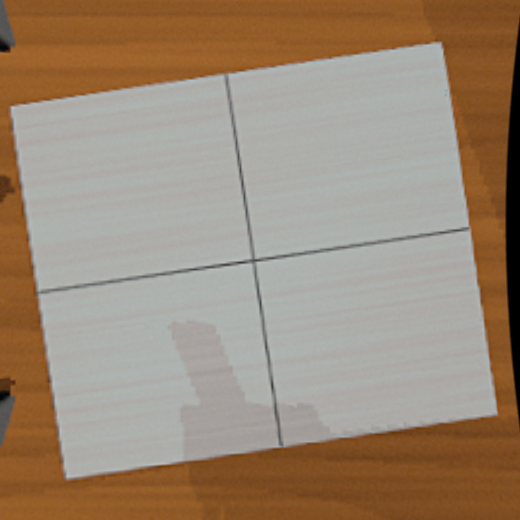

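play_rows:
  series:
    - [-1, -380, 50, -50, 0, 0, 0]
    - [-1, -380, 50, -50, 0, 0, 0]
    - [-1, -380, 50, -50, 0, 0, 0]
    - [-1, -380, 50, -50, 0, 0, 0]
    - [-1, -380, 50, -50, 0, 0, 0]
    - [-1, -380, 50, -50, 0, 0, 0]
    - [-1, -380, 50, -50, 0, 0, 0]
    - [-1, -380, 50, -50, 0, 0, 0]
    - [-1, -380, 50, -50, 0, 0, 0]
    - [-1, -380, 50, -50, 0, 0, 0]
    - [-1, -380, 50, -50, 0, 0, 0]
    - [-1, -380, 50, -50, 0, 0, 0]

```text
time: 3.43
tcp_pos: [541.1, -253.8, 201.0]
ee_rot: [-3.141, -0.002, 1.572]
wrist_force: [-0.3, 0.0, 0.3]
width: 1.0
```

Run:
```python
from h import *
s=env.read_state(); im=env.camera('wrist'); cv2.imwrite('pics/w2.png',im); np.save('w2s.npy',np.r_[s['tcp_pos'],s['ee_rot']])
print(s['time'],s['tcp_pos'],s['ee_rot'],s['q'])
for n in ['block','cup','punch_large','punch_medium','punch_small','jar']:
    for d in env.trace(n,'wrist')[:3]:
        print(n,np.round(d['point'],1),round(d['confidence'],2),d['region'].sum(), np.round(atz('wrist',d['point'],20,s))[:2])
```

```text
3.4333 [ 541.08370769 -253.77209555  200.950085  ] [-3.14092864e+00 -2.11447415e-03  1.57169698e+00] [-0.55588332  0.31332767  1.46171963  0.00147434  1.3682267  -0.5570825 ]
block [205.1 129.9] 0.91 1724 [ 370. -297.]
block [275.4 227.8] 0.86 909 [ 502. -399.]
block [182.5 212.7] 0.76 1696 [ 487. -265.]
cup [ 30.3 294.1] 0.69 743 [586. -76.]
punch_large [ 28.8 209.2] 0.58 1057 [484. -74.]
punch_medium [109. 298.] 0.91 611 [ 591. -174.]
punch_small [112.1 218.3] 0.74 399 [ 495. -178.]
jar [193.5 299.6] 0.68 1293 [ 596. -279.]
```

View pics/w2.png

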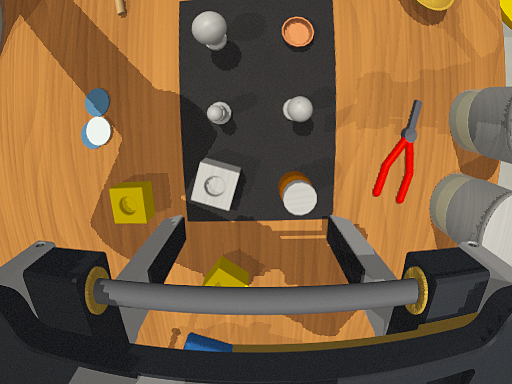

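Run:
```python
from h import *
a=cv2.imread('pics/w2.png')[145:225,100:340]; b=cv2.imread('pics/top0.png')[140:245,240:400]
a=cv2.resize(a,None,fx=3,fy=3,interpolation=cv2.INTER_CUBIC); b=cv2.resize(b,None,fx=3,fy=3,interpolation=cv2.INTER_CUBIC)
o=np.zeros((240+315,720,3),np.uint8); o[:240]=a; o[240:,:480]=b
cv2.imwrite('pics/crop1.png',o)
```

```text
(no output)
```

View pics/crop1.png

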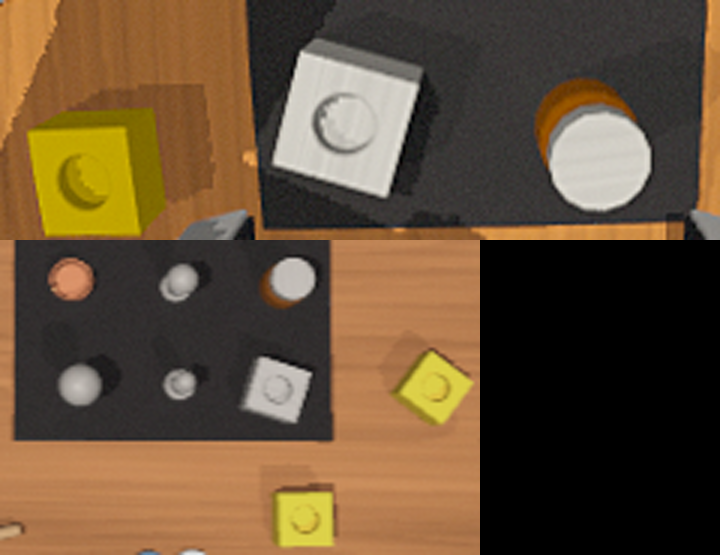

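Run:
```python
from h import *
a=np.load('w2s.npy'); s={'tcp_pos':a[:3],'ee_rot':a[3:]}
for n,w,t in (('block',(185.7,215),(189.3,332.3)),('large ball',(28.5,209.5),(188,266.7)),('med',(109,300),(152.7,301)),('small',(110.5,218.5),(187.3,300.7)),('cup',(31,297),(153,263.7))):
    x,e=tri([ray('wrist',w,s),ray('top',t)]); print(n,np.round(x,1),np.round(e,1))
c=np.array([atz('wrist',p,40,s) for p in ((163.3,200),(171,240.3),(211,229.3),(199.3,191))]); print(c.round(1),c.mean(0),atz('wrist',(185.7,215),40,s))
for i in range(4): d=c[(i+1)%4]-c[i]; print(np.hypot(*d[:2]),np.degrees(np.arctan2(d[1],d[0])))
```

```text
block [ 491.4 -266.6   32.4] [0.2 0.2]
large ball [490.1 -84.9  58.7] [0.5 0.5]
med [ 585.7 -174.8   71.7] [0.4 0.4]
small [ 496.2 -178.1   32.8] [2. 2.]
cup [590.  -76.6  19.6] [0. 0.]
[[ 475.4 -237.5   40. ]
 [ 522.6 -246.8   40. ]
 [ 508.7 -296.    40. ]
 [ 462.3 -281.5   40. ]] [ 492.25163799 -265.43949041   40.        ] [ 492.39920107 -264.48803147   40.        ]
48.20565638412984 -11.167956686014634
51.148939302044376 -105.77806245090608
48.69002412983889 162.65541035434103
45.947563610553765 73.44613014578239
```

Run:
```python
from h import *
s=env.read_state(); print(s['tcp_pos'],s['ee_rot'])
plan([(492.3,-265.2,110,np.radians(75))],(*s['tcp_pos'],s['ee_rot'][2]))
```

```text
[ 541.22165829 -254.49696055  201.26616284] [-3.14157527e+00 -3.75504449e-04  1.57251365e+00]
[-10.6, -48.9, np.float64(91.3), 0, 0, 15.1] dist 50
```

play_rows:
  series:
    - [-1, -10.6, -48.9, 91.3, 0, 0, 15.1]
    - [-1, -10.6, -48.9, 91.3, 0, 0, 15.1]
    - [-1, -10.6, -48.9, 91.3, 0, 0, 15.1]
    - [-1, -10.6, -48.9, 91.3, 0, 0, 15.1]
    - [-1, -10.6, -48.9, 91.3, 0, 0, 15.1]

```text
time: 4.2
tcp_pos: [492.1, -266.1, 109.6]
ee_rot: [-3.141, -0.001, 1.307]
wrist_force: [0.4, -1.0, 0.5]
width: 0.998
```

```bash
cat > look.py <<'E'
from h import *
import sys
def look(n,names=()):
    s=env.read_state(); im=env.camera('wrist'); cv2.imwrite(f'pics/{n}.png',im); s=env.read_state(); np.save(f'{n}s.npy',np.r_[s['tcp_pos'],s['ee_rot']])
    print(s['time'],s['tcp_pos'],s['ee_rot'],'w',s['width'],'F',s['wrist_force'])
    return im,s
def load(n):
    a=np.load(n+'s.npy'); return cv2.imread(f'pics/{n}.png'),{'tcp_pos':a[:3],'ee_rot':a[3:]}
def rect(im,s,z,c,half,res=.25):
    g=np.arange(int(2*half/res))*res
    X,Y=np.meshgrid(c[0]-half+g,c[1]-half+g,indexing='ij')
    cc=cam('wrist');T=cc['tool_from_camera'];Rt=R.from_euler('xyz',s['ee_rot']).as_matrix()
    P=np.stack([X,Y,np.full_like(X,z)],-1)-s['tcp_pos']; q=(P@Rt-T[:3,3])@T[:3,:3]
    h=np.hypot(q[...,0],q[...,1])+1e-9; r=np.arctan2(h,q[...,2])
    return cv2.remap(im,(cc['cx']+cc['fx']*r*q[...,0]/h).astype(np.float32),(cc['cy']+cc['fy']*r*q[...,1]/h).astype(np.float32),cv2.INTER_LINEAR)
E
python3 - <<'E'
from look import *
im,s=look('w3')
r=rect(im,s,40,(492.3,-265.2),45); cv2.imwrite('pics/w3r.png',np.hstack([cv2.resize(r,(384,384)),cv2.resize(im[100:300,150:360],(403,384))]))
E
```

```text
4.25 [ 493.71909987 -266.94872253  110.95928094] [3.13913344e+00 2.99829496e-04 1.30775670e+00] w 1.0015156661268239 F [-0.01722256 -0.05420855  1.1124695 ]
```

View pics/w3r.png

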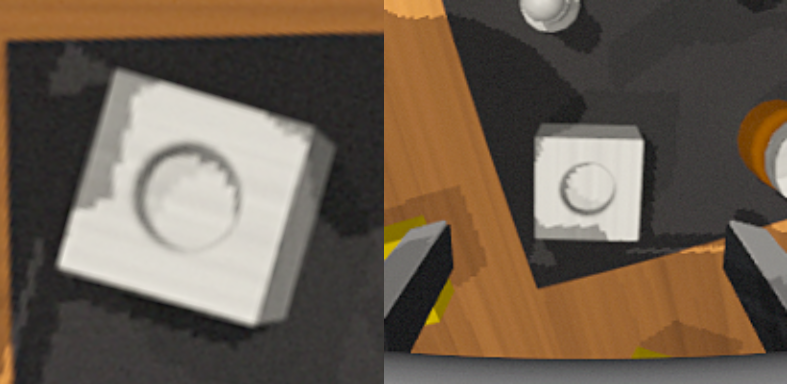

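play_rows:
  series:
    - [-1, 0.6, -0.3, 40, 0, 0, 1.7]
    - [-1, 0.6, -0.3, 75, 0, 0, 1.7]
    - [-1, 0.6, -0.3, 95, 0, 0, 1.7]
    - [-1, 0.6, -0.3, 101, 0, 0, 1.7]
    - [-1, 0.6, -0.3, 101, 0, 0, 1.7]

```text
time: 4.67
tcp_pos: [493.4, -266.1, 8.9]
ee_rot: [3.141, -0.0, 1.278]
wrist_force: [-0.0, -0.7, 0.3]
width: 1.002
```

play_rows:
  series:
    - [1, 0, 0, 0, 0, 0, 0]
    - [1, 0, 0, 0, 0, 0, 0]
    - [1, 0, 0, 0, 0, 0, 0]
    - [1, 0, 0, 0, 0, 0, 0]
    - [1, 0, 0, 0, 0, 0, 0]
    - [1, 0, 0, 0, 0, 0, 0]
    - [1, 0, 0, 0, 0, 0, 0]
    - [1, 0, 0, 0, 0, 0, 0]
  force: 40

```text
time: 5.33
tcp_pos: [491.7, -265.8, 9.0]
ee_rot: [-3.141, -0.0, 1.278]
wrist_force: [-1.8, 1.0, 2.4]
width: 0.503
```

play_rows:
  series:
    - [1, 0, 0, -10, 0, 0, 0]
    - [1, 0, 0, -40, 0, 0, 0]
    - [1, 0, 0, -80, 0, 0, 0]
    - [1, 0, 0, -81, 0, 0, 0]
    - [1, 0, 0, -81, 0, 0, 0]

```text
time: 5.75
tcp_pos: [493.5, -266.8, 91.6]
ee_rot: [3.137, 0.001, 1.277]
wrist_force: [-0.5, -1.1, -7.9]
width: 0.508
```

```bash
cat >> look.py <<'E'
def avg(n=10):
    L=[]
    for i in range(n):
        env.camera('wrist'); s=env.read_state(); L.append(np.r_[s['tcp_pos'],s['ee_rot'][1:],s['width'],s['wrist_force']])
    L=np.array(L); print('t',s['time'],'pos',L[:,:3].mean(0).round(2),'std',L[:,:3].std(0).round(2),'yaw',L[:,4].mean().round(4),'w',L[:,5].mean().round(3),'F',L[:,6:].mean(0).round(1))
    return L.mean(0)
E
python3 - <<'E'
from look import *
look('w4'); m=avg()
cen=np.array([510.1,201.7]); w=.147+np.pi/2
plan([(cen[0],cen[1],90,w),(cen[0],cen[1],40,w)],(*m[:3],m[4]))
E
```

```text
5.8 [ 491.66457735 -265.51081933   89.4970764 ] [-3.14094887e+00 -3.69576619e-04  1.27751296e+00] w 0.5049493672270933 F [ 0.57476333  0.98071528 -8.03578048]
t 6.3 pos [ 491.09 -265.13   88.24] std [0.65 0.46 0.64] yaw 1.2775 w 0.508 F [-0.1 -0.1 -7.1]
[452.4, -116.7, np.float64(-1.8), 0, 0, -25.23] dist 467
[452.4, -116.7, np.float64(48.2), 0, 0, -25.23] dist 467
```

View pics/w4.png

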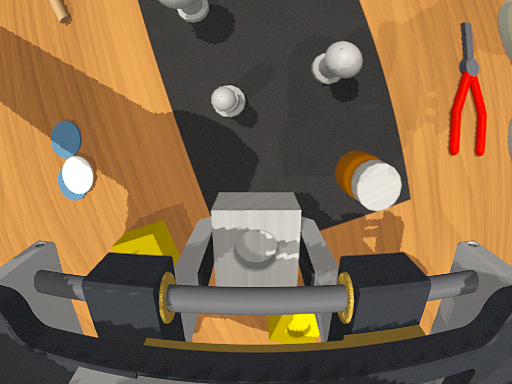

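play_rows:
  series:
    - [1, 10, -3, -40, 0, 0, -2]
    - [1, 40, -10, -60, 0, 0, -6]
    - [1, 80, -20, -60, 0, 0, -10]
    - [1, 120, -31, -60, 0, 0, -14]
    - [1, 160, -41, -60, 0, 0, -17]
    - [1, 200, -52, -60, 0, 0, -20]
    - [1, 240, -62, -60, 0, 0, -25]
    - [1, 280, -72, -60, 0, 0, -25]
    - [1, 320, -82.5, -60, 0, 0, -25]
    - [1, 360, -93, -60, 0, 0, -25]
    - [1, 400, -103, -60, 0, 0, -25]
    - [1, 440, -113.5, -40, 0, 0, -25.2]

```text
time: 7.3
tcp_pos: [513.3, 187.6, 135.0]
ee_rot: [3.133, -0.001, 1.718]
wrist_force: [2.8, 0.1, -6.2]
width: 0.512
```

play_rows:
  series:
    - [1, 12, -3, 40, 0, 0, 0]
    - [1, 12, -3, 60, 0, 0, 0]
    - [1, 12, -3, 60, 0, 0, 0]
    - [1, 12, -3, 60, 0, 0, 0]

```text
time: 7.63
tcp_pos: [504.9, 195.6, 70.9]
ee_rot: [-3.139, 0.001, 1.718]
wrist_force: [0.2, -0.8, -6.8]
width: 0.507
```

Run:
```python
from look import *
im,s=look('w5'); m=avg()
np.save('m.npy',m)
cen=np.array([510.1,201.7]); w=.147+np.pi/2
plan([(cen[0],cen[1],13,w)],(*m[:3],m[4]))
cv2.imwrite('pics/w5b.png',cv2.resize(im[20:330,120:400],None,fx=1.9,fy=1.9))
```

```text
7.6833 [506.89335089 195.6338564   72.45051208] [3.14002711e+00 1.63871732e-05 1.71718833e+00] w 0.5063463069249212 F [ 0.60635895 -0.18592726 -6.46475585]
t 8.1833 pos [507.14 195.47  73.09] std [0.74 0.08 0.58] yaw 1.7165 w 0.508 F [ 0.1 -0.2 -7. ]
[5.7, 3.8, np.float64(60.1), 0, 0, -0.08] dist 7
```

View pics/w5b.png

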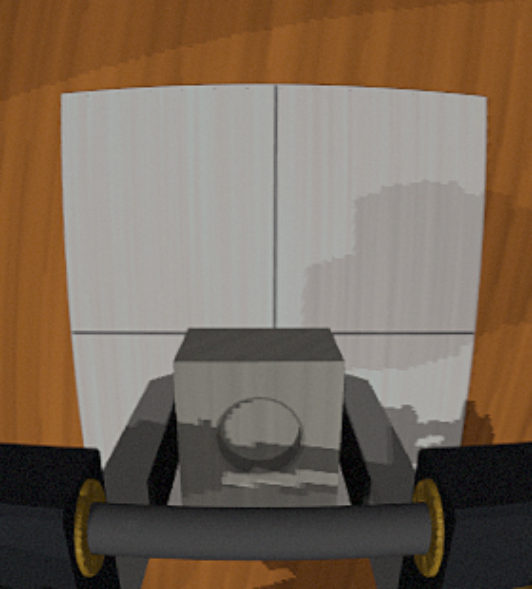

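Run:
```python
from look import *
m=np.load('m.npy'); s={'tcp_pos':m[:3],'ee_rot':np.array([np.pi,0,m[4]])}
Rt=R.from_euler('xyz',s['ee_rot']).as_matrix()
# block top in world z = tcp+31
for z in (29,31,33):
  p=atz('wrist',(247.9,256.8),m[2]+z,s); print('hollow tool',Rt.T@(p-m[:3]))
  L=[Rt.T@(atz('wrist',(20+r/1.9,120+c/1.9),m[2]+z,s)-m[:3]) for r,c in ((360,175),(360,341))]; print('top back edge',L)
q=atz('wrist',(194.2,265),6,s); print('crossing world',q,'tool',Rt.T@(q-m[:3]))
```

```text
hollow tool [  1.61812979   0.39610812 -29.        ]
top back edge [array([ 24.17148249, -23.51635059, -29.        ]), array([ 24.22203806,  23.137925  , -29.        ])]
hollow tool [  2.6037648    0.38784052 -31.        ]
top back edge [array([ 24.85496024, -23.20425238, -31.        ]), array([ 24.90483849,  22.8249752 , -31.        ])]
hollow tool [  3.58939981   0.37957292 -33.        ]
top back edge [array([ 25.53843799, -22.89215417, -33.        ]), array([ 25.58763893,  22.5120254 , -33.        ])]
crossing world [514.00453763 201.89548291   6.        ] tool [ 5.35974686  7.72289351 67.09096359]
```

play_rows:
  series:
    - [1, 5.5, 5.5, 30, 0, 0, 0]
    - [1, 5.5, 5.5, 50, 0, 0, 0]
    - [1, 5.5, 5.5, 54, 0, 0, 0]
    - [1, 5.5, 5.5, 54, 0, 0, 0]
    - [1, 5.5, 5.5, 54, 0, 0, 0]

```text
time: 8.6
tcp_pos: [510.8, 202.0, 18.1]
ee_rot: [3.141, -0.0, 1.717]
wrist_force: [1.3, 0.2, -7.4]
width: 0.507
```

Run:
```python
from look import *
m=avg(); im,s=look('w6'); 
np.save('m6.npy',m)
cv2.imwrite('pics/w6b.png',cv2.resize(im[20:330,120:400],None,fx=1.9,fy=1.9,interpolation=cv2.INTER_CUBIC))
env.camera('top'); im=env.camera('top'); cv2.imwrite('pics/top1.png',im); cv2.imwrite('pics/top1c.png',cv2.resize(im[130:230,110:220],None,fx=5,fy=5,interpolation=cv2.INTER_CUBIC))
```

```text
t 9.1 pos [511.22 202.09  18.65] std [0.41 0.09 0.37] yaw 1.7173 w 0.508 F [ 0.1 -0.2 -6.9]
9.15 [510.56960394 201.9550204   17.92679291] [ 3.14123340e+00 -1.06475312e-04  1.71739534e+00] w 0.5043804598775167 F [-0.1083918  -0.47587076 -7.59152711]
```

View pics/w6b.png

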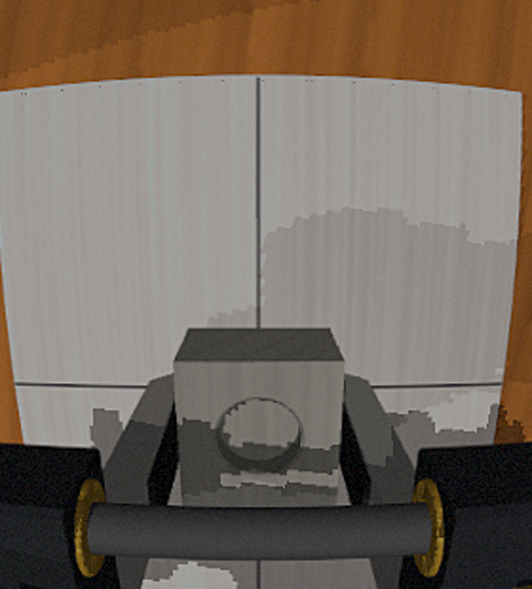

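View pics/top1c.png

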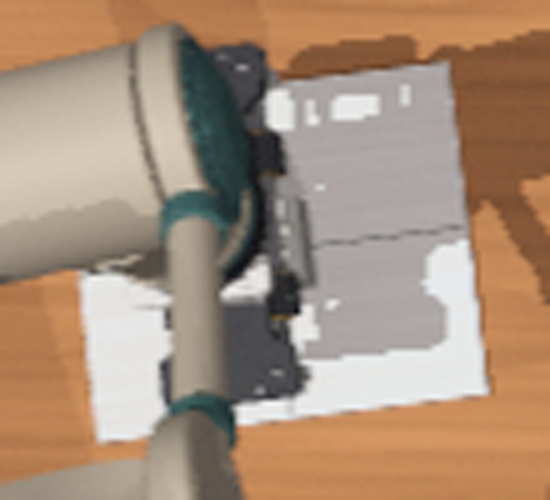

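Run:
```python
from look import *
m=np.load('m6.npy'); s={'tcp_pos':m[:3],'ee_rot':np.array([np.pi,0,m[4]])}
Rt=R.from_euler('xyz',s['ee_rot']).as_matrix()
def tl(r,c,z): return (Rt.T@(atz('wrist',(20+r/1.9,120+c/1.9),z,s)-m[:3])).round(2)
for dz in (0,-1): 
  print('top edge',tl(360.5,175,m[2]+31+dz),tl(360.5,342,m[2]+31+dz),'bottom edge',tl(328.5,187,m[2]-5+dz),tl(328.5,330,m[2]-5+dz),'hollow',tl(433,260,m[2]+31+dz))
print('hline',tl(383.5,40,6),tl(383.5,490,6),'vline',tl(100,258.5,6),tl(320,258.5,6),tl(575,259.5,6))
print('plate world', atz('wrist',(20+384/1.9,120+258.7/1.9),6,s))
```

```text
top edge [ 24.71 -23.21 -31.  ] [ 24.76  23.11 -31.  ] bottom edge [ 23.85 -24.24   5.  ] [23.9 24.2  5. ] hollow [  2.61   0.41 -31.  ]
top edge [ 24.37 -23.37 -30.  ] [ 24.41  23.27 -30.  ] bottom edge [ 23.57 -24.37   6.  ] [23.63 24.33  6.  ] hollow [  2.11   0.42 -30.  ]
hline [ -0.29 -83.37  12.65] [-0.29 89.02 12.65] vline [100.46  -0.11  12.65] [ 2.484e+01 -2.000e-02  1.265e+01] [-88.67   0.56  12.65]
plate world [511.17691816 202.98119137   6.        ]
```

play_rows:
  series:
    - [1, -0.3, 0, 4, 0, 0, 0]
    - [1, -0.3, 0, 6, 0, 0, 0]
    - [1, -0.3, 0, 7, 0, 0, 0]
    - [1, -0.3, 0, 7.5, 0, 0, 0]
    - [1, -0.3, 0, 7.5, 0, 0, 0]
    - [1, -0.3, 0, 7.5, 0, 0, 0]

```text
time: 9.75
tcp_pos: [510.5, 201.6, 11.0]
ee_rot: [3.141, -0.0, 1.717]
wrist_force: [-2.9, -1.7, 5.6]
width: 0.512
```

play_rows:
  series:
    - [-0.5, 0, 0, 0, 0, 0, 0]
    - [-0.5, 0, 0, 0, 0, 0, 0]
    - [-0.5, 0, 0, 0, 0, 0, 0]
    - [-0.5, 0, 0, 0, 0, 0, 0]
    - [-0.5, 0, 0, -30, 0, 0, 0]
    - [-0.5, 0, 0, -70, 0, 0, 0]
    - [-0.5, 0, 0, -100, 0, 0, 0]
    - [-0.5, 0, 0, -100, 0, 0, 0]
    - [-0.5, 0, 0, -100, 0, 0, 0]

```text
time: 10.5
tcp_pos: [512.2, 202.1, 112.1]
ee_rot: [3.137, -0.001, 1.717]
wrist_force: [-0.3, 0.0, -0.0]
width: 0.747
```

Run:
```python
from look import *
m=avg(6); im,s=look('w7'); 
np.save('m7.npy',m); s={'tcp_pos':m[:3],'ee_rot':np.array([np.pi,0,m[4]])}
r=rect(im,s,6,(511.2,201.8),65,.25); r2=rect(im,s,42,(511.2,201.8),40,.25)
cv2.imwrite('pics/w7b.png',np.hstack([cv2.resize(r,(420,420)),cv2.resize(r2,(370,420))]))
plan([(590,-77,120,np.pi/2)],(*m[:3],m[4]))
```

```text
t 10.8 pos [509.68 201.41 109.03] std [0.47 0.13 0.66] yaw 1.7174 w 0.751 F [-0.1  0.1 -0.5]
10.85 [509.80736542 201.41042845 108.89921448] [-3.13906362e+00  1.69459100e-04  1.71725069e+00] w 0.7497352882219058 F [-0.50782621 -0.35588202 -0.18922184]
[-287.2, 38.8, np.float64(-11.0), 0, 0, 8.4] dist 290
```

View pics/w7b.png

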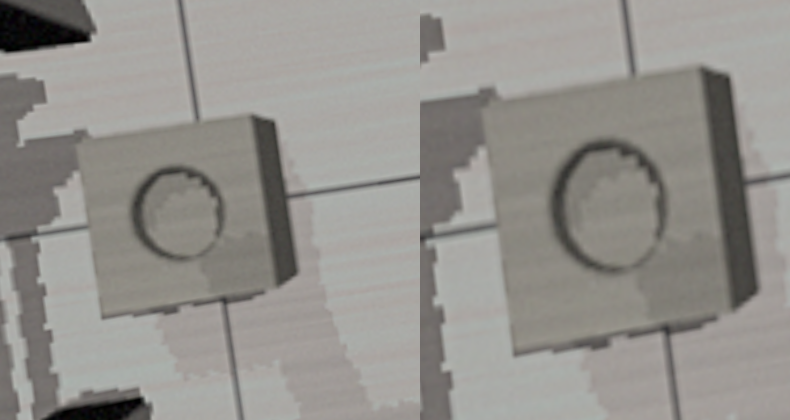

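View pics/w7.png

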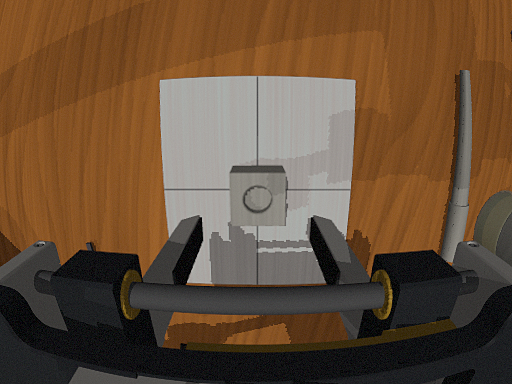

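play_rows:
  series:
    - [-0.5, -40, 5, -11, 0, 0, 4]
    - [-0.5, -80, 10, -11, 0, 0, 8.4]
    - [-0.5, -287.2, 38.8, -11, 0, 0, 8.4]
    - [-0.5, -287.2, 38.8, -11, 0, 0, 8.4]
    - [-0.5, -287.2, 38.8, -11, 0, 0, 8.4]
    - [-0.5, -287.2, 38.8, -11, 0, 0, 8.4]
    - [-0.5, -287.2, 38.8, -11, 0, 0, 8.4]
    - [-0.5, -287.2, 38.8, -11, 0, 0, 8.4]
    - [-0.5, -287.2, 38.8, -11, 0, 0, 8.4]
    - [-0.5, -287.2, 38.8, -11, 0, 0, 8.4]
    - [-0.5, -287.2, 38.8, -11, 0, 0, 8.4]

```text
time: 11.77
tcp_pos: [590.1, -75.4, 120.7]
ee_rot: [-3.14, -0.001, 1.572]
wrist_force: [0.1, -0.2, -0.1]
width: 0.752
```

Run:
```python
from look import *
m=avg(4);im,s=look('w8'); m=(m*1+0)
np.save('m8.npy',m); s={'tcp_pos':m[:3],'ee_rot':np.array([np.pi,0,m[4]])}
for d in env.trace('cup','wrist')[:2]:
    print(d['point'],d['confidence'],d['region'].sum()); 
    rr,cc=np.nonzero(d['region']); print(rr.min(),rr.max(),cc.min(),cc.max())
r=rect(im,s,18,(590,-77),45,.25); 
cv2.imwrite('pics/w8b.png',np.hstack([cv2.resize(r,(400,400)),cv2.resize(im[100:300,160:360],(400,400))]))
```

```text
t 11.9667 pos [590.4  -75.21 121.15] std [0.16 0.1  0.16] yaw 1.5727 w 0.751 F [-0.3  0.4 -0.1]
12.0167 [590.70592406 -75.59053734 121.37023646] [ 3.14146952e+00 -1.18452586e-04  1.57255484e+00] w 0.7501393797302511 F [ 0.45371408 -0.50294548 -0.02841799]
[189.7, 255.2] 0.96 1169
171 207 237 276
```

View pics/w8b.png

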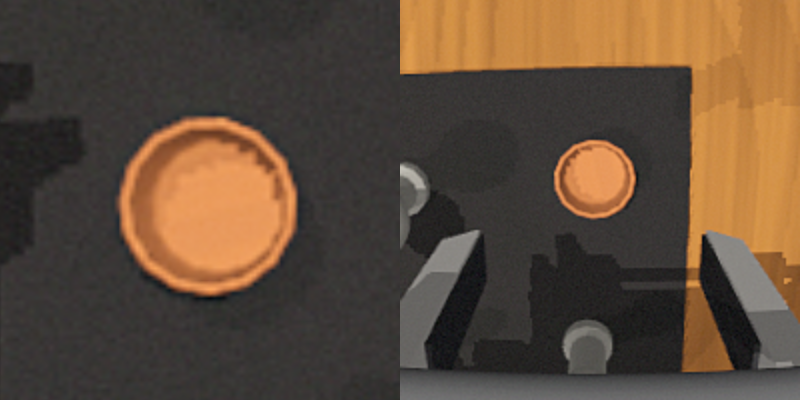

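play_rows:
  series:
    - [-0.5, 0, 0.9, 40, 0, 0, 0]
    - [-0.5, 0, 0.9, 80, 0, 0, 0]
    - [-0.5, 0, 0.9, 105, 0, 0, 0]
    - [-0.5, 0, 0.9, 113, 0, 0, 0]
    - [-0.5, 0, 0.9, 113, 0, 0, 0]
    - [-0.5, 0, 0.9, 113, 0, 0, 0]

```text
time: 12.57
tcp_pos: [592.5, -76.7, 8.8]
ee_rot: [3.141, 0.0, 1.571]
wrist_force: [-0.1, 0.4, 0.5]
width: 0.754
```

play_rows:
  series:
    - [1, 0, 0, 0, 0, 0, 0]
    - [1, 0, 0, 0, 0, 0, 0]
    - [1, 0, 0, 0, 0, 0, 0]
    - [1, 0, 0, 0, 0, 0, 0]
    - [1, 0, 0, 0, 0, 0, 0]
    - [1, 0, 0, 0, 0, 0, 0]
    - [1, 0, 0, 0, 0, 0, 0]
  force: 15

```text
time: 13.15
tcp_pos: [592.1, -76.9, 8.8]
ee_rot: [3.141, 0.0, 1.571]
wrist_force: [0.6, 0.6, 4.3]
width: 0.409
```

play_rows:
  series:
    - [1, 0, 0, -10, 0, 0, 0]
    - [1, 0, 0, -40, 0, 0, 0]
    - [1, 0, 0, -80, 0, 0, 0]
    - [1, 0, 0, -110, 0, 0, 0]
    - [1, 0, 0, -110, 0, 0, 0]
    - [1, 0, 0, -110, 0, 0, 0]

```text
time: 13.65
tcp_pos: [593.1, -77.1, 120.7]
ee_rot: [3.137, 0.001, 1.571]
wrist_force: [-0.2, -0.2, -0.4]
width: 0.412
```

Run:
```python
from look import *
m=avg(4);im,s=look('w9')
np.save('m9.npy',m)
plan([(510.8,201.9,m[2],.147+np.pi/2),(510.8,201.9,90,.147+np.pi/2)],(*m[:3],m[4]))
cv2.imwrite('pics/w9b.png',cv2.resize(im[180:300,170:340],None,fx=4,fy=4))
```

```text
t 13.85 pos [590.83 -76.58 117.4 ] std [0.5  0.11 0.87] yaw 1.5708 w 0.406 F [-0.3 -0.1 -0.8]
13.9 [590.52187182 -76.51078012 116.47220402] [-3.13813330e+00 -9.47590557e-04  1.57075418e+00] w 0.40585340533918135 F [ 0.01200354  0.01201099 -0.19835373]
[278.5, -80.0, np.float64(0.0), 0, 0, -8.42] dist 290
[278.5, -80.0, np.float64(27.4), 0, 0, -8.42] dist 290
```

View pics/w9b.png

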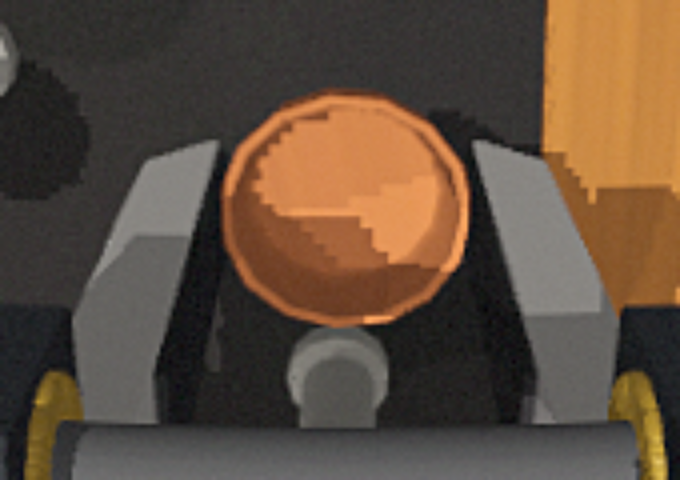

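play_rows:
  series:
    - [1, 278.5, -80, 0, 0, 0, -8.4]
    - [1, 278.5, -80, 0, 0, 0, -8.4]
    - [1, 278.5, -80, 0, 0, 0, -8.4]
    - [1, 278.5, -80, 0, 0, 0, -8.4]
    - [1, 278.5, -80, 0, 0, 0, -8.4]
    - [1, 278.5, -80, 0, 0, 0, -8.4]
    - [1, 278.5, -80, 0, 0, 0, -8.4]
    - [1, 278.5, -80, 0, 0, 0, -8.4]
    - [1, 278.5, -80, 40, 0, 0, -8.4]
    - [1, 278.5, -80, 48, 0, 0, -8.4]
    - [1, 278.5, -80, 48, 0, 0, -8.4]
    - [1, 278.5, -80, 48, 0, 0, -8.4]

```text
time: 14.9
tcp_pos: [511.2, 200.9, 69.4]
ee_rot: [-3.139, 0.0, 1.717]
wrist_force: [0.8, -0.0, -0.3]
width: 0.406
```

Run:
```python
from look import *
avg(4);m=avg(4);im,s=look('w10')
np.save('m10.npy',m)
plan([(510.8,201.9,50,.147+np.pi/2)],(*m[:3],m[4]))
cv2.imwrite('pics/w10b.png',cv2.resize(im[100:300,160:350],None,fx=3,fy=3))
```

```text
t 15.1 pos [512.78 201.2   71.05] std [0.31 0.1  0.39] yaw 1.7162 w 0.408 F [-0.3 -0.1 -0.3]
t 15.3 pos [512.55 201.49  71.16] std [0.22 0.05 0.17] yaw 1.7167 w 0.407 F [ 0.2 -0.2 -0.4]
15.35 [512.09904466 201.60249763  70.76184536] [ 3.14061725e+00 -2.10863920e-04  1.71703981e+00] w 0.4077310772921562 F [ 0.31709137  0.73685109 -0.12283352]
[0.7, -1.7, np.float64(21.2), 0, 0, -0.06] dist 2
```

View pics/w10b.png

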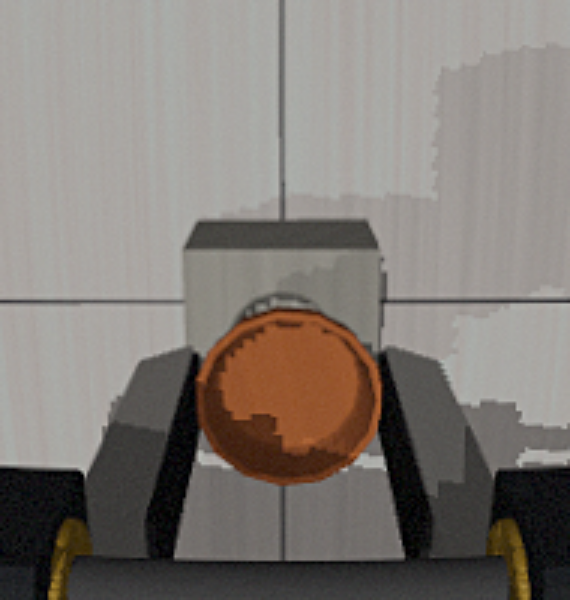

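Run:
```python
from look import *
m=np.load('m10.npy'); s={'tcp_pos':m[:3],'ee_rot':np.array([np.pi,0,m[4]])}
Rt=R.from_euler('xyz',s['ee_rot']).as_matrix()
def tl(r,c,z): return (Rt.T@(atz('wrist',(100+r/3,160+c/3),z,s)-m[:3])).round(2)
print('block far top edge',tl(248.5,184,42),tl(248.5,381,42),'far bottom',tl(221,197.5,6),tl(221,370,6))
print('cup rim far/near',tl(310,289,m[2]+10),tl(483,289,m[2]+10),'l/r',tl(394,196.5,m[2]+10),tl(394,381.5,m[2]+10))
print('hline',tl(300,180,6),tl(300,385,6),'vline',tl(215,282.5,6))
```

```text
block far top edge [ 24.63 -25.05  29.16] [24.67 22.3  29.16] far bottom [ 23.77 -25.34  65.16] [23.82 22.9  65.16]
cup rim far/near [ 21.65   0.13 -10.  ] [-17.17   0.2  -10.  ] l/r [  3.49 -18.81 -10.  ] [  3.52  19.14 -10.  ]
hline [  0.66 -30.97  65.16] [ 0.73 27.79 65.16] vline [25.46 -1.56 65.16]
```

play_rows:
  series:
    - [1, -1.7, -1.4, 10, 0, 0, 0]
    - [1, -1.7, -1.4, 18, 0, 0, 0]
    - [1, -1.7, -1.4, 22, 0, 0, 0]
    - [1, -1.7, -1.4, 23, 0, 0, 0]
    - [1, -1.7, -1.4, 23.5, 0, 0, 0]
    - [1, -1.7, -1.4, 23.5, 0, 0, 0]
    - [1, -1.7, -1.4, 23.5, 0, 0, 0]

```text
time: 15.93
tcp_pos: [509.5, 199.5, 46.3]
ee_rot: [-3.139, 0.0, 1.718]
wrist_force: [-2.3, -0.9, 3.1]
width: 0.404
```

Run:
```python
from look import *
m=avg(4);im,s=look('w11')
np.save('m11.npy',m)
cv2.imwrite('pics/w11b.png',cv2.resize(im[100:300,160:350],None,fx=3,fy=3))
```

```text
t 16.1333 pos [510.23 199.76  46.39] std [0.34 0.1  0.03] yaw 1.7174 w 0.406 F [-1.1 -0.4  1.5]
16.1833 [510.886168   199.94483294  46.45110811] [ 3.14114630e+00 -2.62391097e-04  1.71727907e+00] w 0.40720118776533193 F [ 0.23467262 -0.95795426  0.4879924 ]
```

View pics/w11b.png

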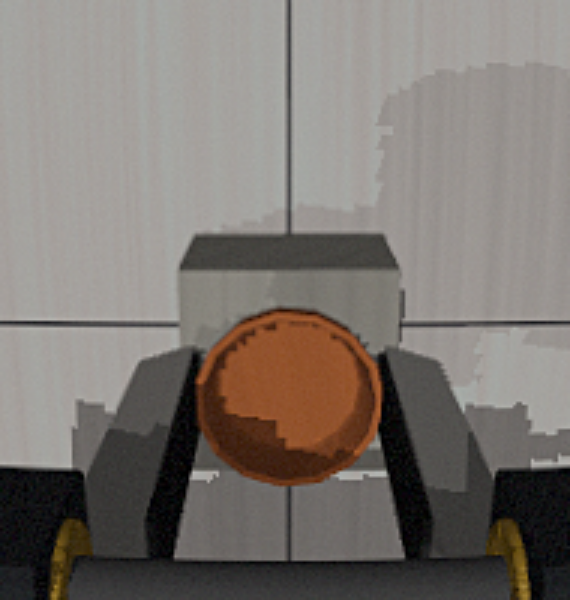

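Run:
```python
from look import *
m=np.load('m11.npy'); s={'tcp_pos':m[:3],'ee_rot':np.array([np.pi,0,m[4]])}
Rt=R.from_euler('xyz',s['ee_rot']).as_matrix()
def tl(r,c,z): return (Rt.T@(atz('wrist',(100+r/3,160+c/3),z,s)-m[:3])).round(2)
print('block far top edge',tl(269,179,42),tl(269,401,42),'near top',tl(472,290,42),'far bottom',tl(235,196,6),tl(235,386,6))
print('cup rim far/near',tl(310,289,56),tl(484,289,56),'l/r',tl(394,196.5,56),tl(394,381.5,56))
print('hline',tl(324,150,6),tl(324,410,6),'vline',tl(215,289.5,6))
# expected near top edge pixel
for x in (-22,-24,-26): print(x,(proj('wrist',m[:3]+Rt@np.array([x,0,m[2]-42]),s)-[100,160])*3)
```

```text
block far top edge [ 26.17 -23.29   4.39] [26.22 24.03  4.39] near top [-22.16   0.46   4.39] far bottom [ 25.39 -23.25  40.39] [25.45 24.7  40.39]
cup rim far/near [21.53  0.14 -9.61] [-17.63   0.2   -9.61] l/r [  3.32 -18.85  -9.61] [ 3.36 19.18 -9.61]
hline [  1.66 -35.96  40.39] [ 1.76 31.72 40.39] vline [30.52  0.33 40.39]
-22 [471.40187013 288.00286193]
-24 [478.97855033 287.9918165 ]
-26 [486.48597852 287.98084382]
```

play_rows:
  series:
    - [-0.1, 0, 0, 0, 0, 0, 0]
    - [-0.1, 0, 0, 0, 0, 0, 0]
    - [-0.5, 0, 0, 0, 0, 0, 0]
    - [-0.5, 0, 0, 0, 0, 0, 0]
    - [-0.5, 0, 0, 0, 0, 0, 0]
    - [-0.5, 0, 0, -30, 0, 0, 0]
    - [-0.5, 0, 0, -70, 0, 0, 0]
    - [-0.5, 0, 0, -80, 0, 0, 0]
    - [-0.5, 0, 0, -80, 0, 0, 0]
    - [-0.5, 0, 0, -80, 0, 0, 0]

```text
time: 17.02
tcp_pos: [510.7, 199.8, 126.9]
ee_rot: [3.141, -0.0, 1.717]
wrist_force: [-0.4, 0.1, -0.9]
width: 0.751
```

Run:
```python
from look import *
avg(4);m=avg(4);im,s=look('w12')
np.save('m12.npy',m)
s={'tcp_pos':m[:3],'ee_rot':np.array([np.pi,0,m[4]])}
cv2.imwrite('pics/w12b.png',cv2.resize(im[100:300,160:350],None,fx=3,fy=3))
plan([(490,-85,140,np.pi/2)],(*m[:3],m[4]))
```

```text
t 17.2167 pos [509.43 199.48 125.18] std [0.2  0.05 0.35] yaw 1.7174 w 0.749 F [-0.2  0.1  0.1]
t 17.4167 pos [509.88 199.6  125.43] std [0.24 0.07 0.29] yaw 1.7173 w 0.75 F [-0.  -0.1 -0.2]
17.4667 [510.34565532 199.7171469  126.04923067] [-3.14036404e+00  7.33071645e-05  1.71739764e+00] w 0.7525299947757504 F [ 0.1744091  -0.63388619 -0.36693524]
[-278.6, -61.2, np.float64(-14.6), 0, 0, 8.4] dist 285
```

View pics/w12b.png

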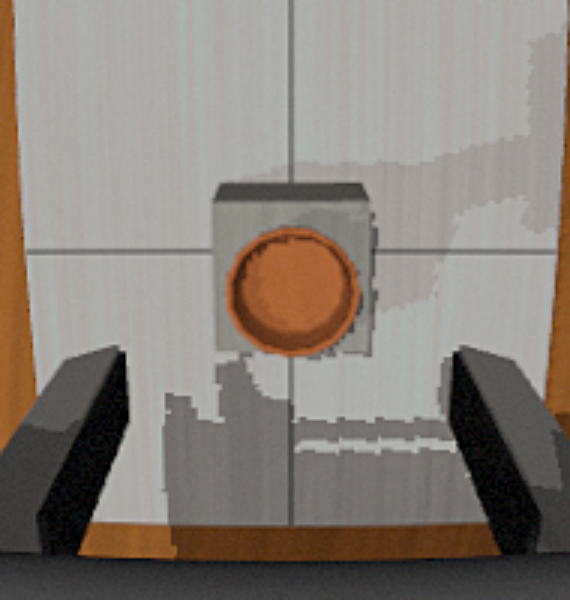

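play_rows:
  series:
    - [-0.5, -279, -61, -15, 0, 0, 8.4]
    - [-0.5, -279, -61, -15, 0, 0, 8.4]
    - [-0.5, -279, -61, -15, 0, 0, 8.4]
    - [-0.5, -279, -61, -15, 0, 0, 8.4]
    - [-0.5, -279, -61, -15, 0, 0, 8.4]
    - [-0.5, -279, -61, -15, 0, 0, 8.4]
    - [-0.5, -279, -61, -15, 0, 0, 8.4]
    - [-0.5, -279, -61, -15, 0, 0, 8.4]
    - [-0.5, -279, -61, -15, 0, 0, 8.4]
    - [-0.5, -279, -61, -15, 0, 0, 8.4]

```text
time: 18.3
tcp_pos: [490.8, -84.7, 141.5]
ee_rot: [-3.141, -0.001, 1.57]
wrist_force: [-0.3, -0.4, -0.8]
width: 0.751
```

Run:
```python
from look import *
avg(5);m=avg(5);im,s=look('w13')
np.save('m13.npy',m)
s={'tcp_pos':m[:3],'ee_rot':np.array([np.pi,0,m[4]])}
for d in env.trace('punch_large','wrist')[:3]: print(d['point'],d['confidence'],d['region'].sum())
cv2.imwrite('pics/w13b.png',cv2.resize(im[80:300,140:360],None,fx=2.7,fy=2.7))
```

```text
t 18.55 pos [490.96 -83.74 141.52] std [0.08 0.16 0.06] yaw 1.5725 w 0.749 F [ 0.1 -0.1  0.3]
t 18.8 pos [491.11 -84.29 141.68] std [0.01 0.26 0.02] yaw 1.5723 w 0.75 F [-0.2 -0.3 -0.3]
18.85 [491.12804085 -84.79226612 141.71844512] [ 3.14148337e+00 -4.65738472e-05  1.57144413e+00] w 0.7513216818857223 F [-0.172511   -0.06460802  0.29617412]
[193.3, 257.1] 0.84 1427
```

View pics/w13b.png

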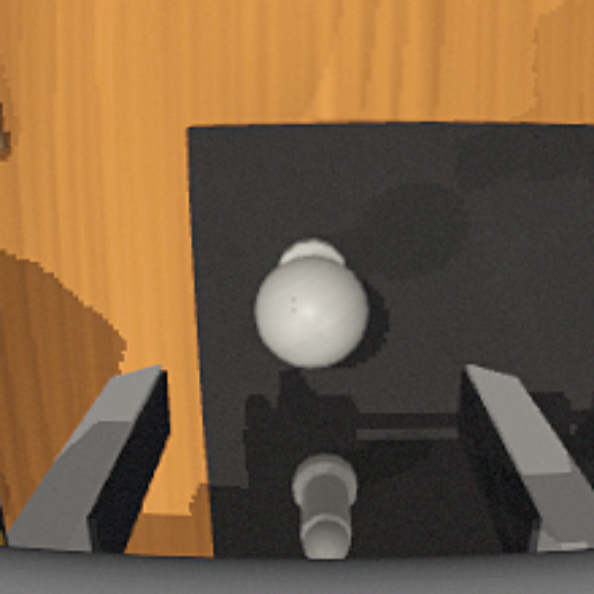

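Run:
```python
from look import *
m=np.load('m13.npy'); s={'tcp_pos':m[:3],'ee_rot':np.array([np.pi,0,m[4]])}
Rt=R.from_euler('xyz',s['ee_rot']).as_matrix()
p=atz('wrist',(80+311/2.7,140+312/2.7),61,s); print(p,Rt.T@(p-m[:3]))
```

```text
[490.61934626 -83.76046805  61.        ] [ 0.52543281 -0.49239731 80.68340523]
```

play_rows:
  series:
    - [-0.5, 0.7, -0.5, 40, 0, 0, 0]
    - [-0.5, 0.7, -0.5, 75, 0, 0, 0]
    - [-0.5, 0.7, -0.5, 95, 0, 0, 0]
    - [-0.5, 0.7, -0.5, 100, 0, 0, 0]
    - [-0.5, 0.7, -0.5, 100, 0, 0, 0]
    - [-0.5, 0.7, -0.5, 100, 0, 0, 0]

```text
time: 19.4
tcp_pos: [491.4, -84.7, 42.4]
ee_rot: [3.14, 0.0, 1.571]
wrist_force: [0.5, 0.5, 0.6]
width: 0.751
```

Run:
```python
from look import *
im,s=look('w14'); m=avg(4)
cv2.imwrite('pics/w14b.png',cv2.resize(im[150:300,160:350],None,fx=3.5,fy=3.5))
```

```text
19.45 [491.98287173 -84.86087722  43.01534019] [3.13890765e+00 7.47972887e-04 1.57074405e+00] w 0.7500141939230376 F [ 0.56826376  0.22593446 -0.19255841]
t 19.65 pos [491.89 -84.83  43.18] std [0.2  0.08 0.11] yaw 1.5708 w 0.749 F [0.2 0.1 0.3]
```

View pics/w14b.png

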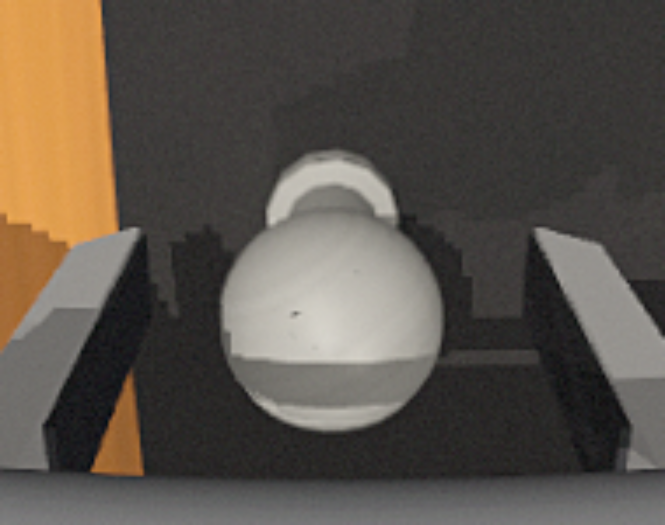

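play_rows:
  series:
    - [0.1, 0, 0, 0, 0, 0, 0]
    - [0.1, 0, 0, 0, 0, 0, 0]
    - [0.1, 0, 0, 0, 0, 0, 0]
    - [1, 0, 0, 0, 0, 0, 0]
    - [1, 0, 0, 0, 0, 0, 0]
    - [1, 0, 0, 0, 0, 0, 0]
    - [1, 0, 0, 0, 0, 0, 0]
    - [1, 0, 0, 0, 0, 0, 0]
  force: 25

```text
time: 20.32
tcp_pos: [490.5, -84.4, 41.7]
ee_rot: [-3.141, -0.0, 1.571]
wrist_force: [0.4, -0.3, 0.7]
width: 0.391
```

play_rows:
  series:
    - [1, 0, 0, -4, 0, 0, 0]
    - [1, 0, 0, -10, 0, 0, 0]
    - [1, 0, 0, -20, 0, 0, 0]
    - [1, 0, 0, -40, 0, 0, 0]
    - [1, 0, 0, -60, 0, 0, 0]
    - [1, 0, 0, -60, 0, 0, 0]
  force: 40

```text
time: 20.82
tcp_pos: [493.2, -85.2, 105.1]
ee_rot: [3.135, 0.002, 1.571]
wrist_force: [0.5, -0.6, -4.1]
width: 0.391
```

Run:
```python
from look import *
avg(5); im,s=look('w15'); m=avg(5)
cv2.imwrite('pics/w15b.png',cv2.resize(im[120:300,160:350],None,fx=3,fy=3))
im=env.camera('scene'); cv2.imwrite('pics/sc15.png',cv2.resize(im[120:290,130:420],None,fx=2.7,fy=2.7))
w=.147; C=np.array([510.8,201.9]); ey=np.array([-np.sin(w),np.cos(w)])
t=C+63*ey; print(t); plan([(*t,m[2],w+np.pi/2)],(*m[:3],m[4]))
# alt: jaw along plate x => tool y=(cos w, sin w) => yaw=w+pi/2
```

```text
t 21.0667 pos [490.33 -84.32 101.5 ] std [1.05 0.32 1.09] yaw 1.5708 w 0.387 F [-0.4  0.4 -3.1]
21.1167 [489.45357429 -84.06188435 100.38294628] [-3.13890630e+00 -9.45964353e-04  1.57074944e+00] w 0.3861016869359339 F [-0.60202465  0.2792374  -3.51526952]
t 21.3667 pos [489.98 -84.23 100.84] std [0.24 0.08 0.23] yaw 1.5708 w 0.39 F [-0.   0.  -3.5]
[501.57231747 264.22054136]
[348.4, 11.6, np.float64(0.0), 0, 0, -8.42] dist 349
```

View pics/w15b.png

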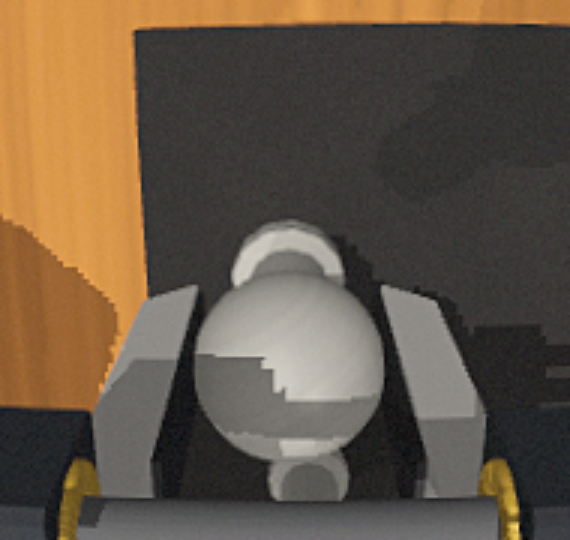

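View pics/sc15.png

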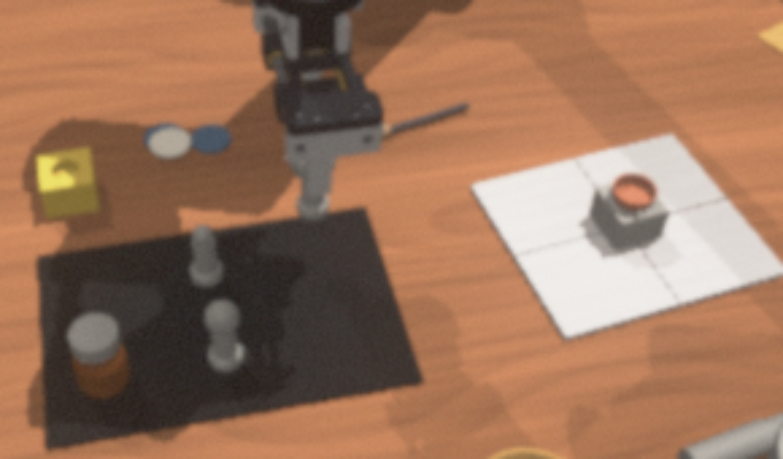

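play_rows:
  series:
    - [1, 5, 0, -30, 0, 0, -1]
    - [1, 30, 1, -45, 0, 0, -3]
    - [1, 70, 2, -45, 0, 0, -8.4]
    - [1, 110, 4, -45, 0, 0, -8.4]
    - [1, 150, 5, -45, 0, 0, -8.4]
    - [1, 190, 6, -45, 0, 0, -8.4]
    - [1, 230, 8, -45, 0, 0, -8.4]
    - [1, 270, 9, -45, 0, 0, -8.4]
    - [1, 305, 10, -45, 0, 0, -8.4]
    - [1, 330, 11, -45, 0, 0, -8.4]
    - [1, 345, 11.5, -45, 0, 0, -8.4]
    - [1, 348, 11.6, -45, 0, 0, -8.4]

```text
time: 22.42
tcp_pos: [502.0, 266.7, 146.4]
ee_rot: [3.141, -0.002, 1.72]
wrist_force: [0.4, -0.6, -3.8]
width: 0.39
```

play_rows:
  series:
    - [1, 0, 0, 30, 0, 0, 0]
    - [1, 0, 0, 65, 0, 0, 0]
    - [1, 0, 0, 85, 0, 0, 0]
    - [1, 0, 0, 88, 0, 0, 0]
    - [1, 0, 0, 88, 0, 0, 0]

```text
time: 22.83
tcp_pos: [501.1, 262.4, 57.4]
ee_rot: [-3.138, 0.001, 1.717]
wrist_force: [-0.4, 0.9, -3.2]
width: 0.392
```

Run:
```python
from look import *
avg(5); m=avg(5); im,s=look('w16'); np.save('m16.npy',m)
cv2.imwrite('pics/w16b.png',cv2.resize(im[60:320,120:390],None,fx=2.2,fy=2.2))
w=.147; C=np.array([510.8,201.9]); ey=np.array([-np.sin(w),np.cos(w)])
t=C+63*ey; plan([(*t,44,w+np.pi/2)],(*m[:3],m[4]))
```

```text
t 23.0833 pos [503.5  263.61  60.14] std [0.46 0.31 0.61] yaw 1.7169 w 0.388 F [-0.1 -0.2 -3.2]
t 23.3333 pos [502.87 263.78  59.85] std [0.33 0.05 0.36] yaw 1.7173 w 0.388 F [-0.8  0.1 -3.3]
23.3833 [502.32641858 263.66796584  59.16811644] [ 3.14082348e+00 -1.93186061e-04  1.71745352e+00] w 0.38527083056860095 F [ 0.0686991  -0.21955284 -4.28547851]
[0.6, -1.2, np.float64(15.8), 0, 0, -0.03] dist 1
```

View pics/w16b.png

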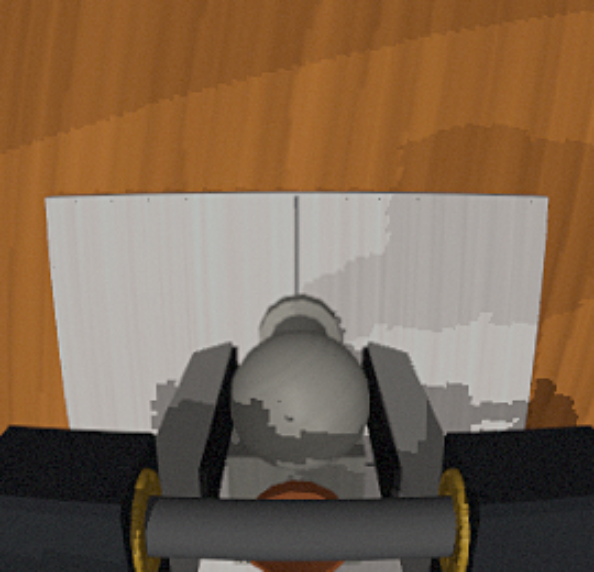

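Run:
```python
from look import *
m=np.load('m16.npy'); s={'tcp_pos':m[:3],'ee_rot':np.array([np.pi,0,m[4]])}
Rt=R.from_euler('xyz',s['ee_rot']).as_matrix()
def tl(r,c,z): return (Rt.T@(atz('wrist',(60+r/2.2,120+c/2.2),z,s)-m[:3])).round(2)
print('edge top',tl(195,297,6),'line low',tl(290,297,6))
u=m[2]-38 # underside
print('underside z',u,'foot far',tl(295,300,u+4),'l/r',tl(325,260,u+8),tl(325,343,u+8),'ball',tl(332,299.5,u+57),tl(400,231,u+57),tl(400,369,u+57))
```

```text
edge top [46.25 -0.84 53.85] line low [11.13 -0.83 53.85]
underside z 21.849172758244926 foot far [14.86  0.24 34.  ] l/r [  5.49 -13.19  30.  ] [ 5.52 14.7  30.  ] ball [ 2.001e+01  1.000e-02 -1.900e+01] [  0.56 -18.35 -19.  ] [  0.59  18.7  -19.  ]
```

play_rows:
  series:
    - [1, -0.4, -1.2, 6, 0, 0, 0]
    - [1, -0.4, -1.2, 11, 0, 0, 0]
    - [1, -0.4, -1.2, 13, 0, 0, 0]
    - [1, -0.4, -1.2, 14, 0, 0, 0]
    - [1, -0.4, -1.2, 14, 0, 0, 0]
    - [1, -0.4, -1.2, 14, 0, 0, 0]

```text
time: 23.88
tcp_pos: [501.1, 263.1, 44.6]
ee_rot: [-3.141, -0.0, 1.717]
wrist_force: [0.1, 0.5, -3.5]
width: 0.388
```

play_rows:
  series:
    - [1, 0, 0, 0.7, 0, 0, 0]
    - [1, 0, 0, 1.0, 0, 0, 0]
    - [1, 0, 0, 1.0, 0, 0, 0]
    - [1, 0, 0, 1.0, 0, 0, 0]

```text
time: 24.22
tcp_pos: [501.1, 263.1, 43.8]
ee_rot: [3.141, -0.0, 1.717]
wrist_force: [0.3, -0.5, -3.2]
width: 0.388
```

Run:
```python
from look import *
m=avg(6)
```

```text
t 24.5167 pos [501.08 263.04  43.8 ] std [0.02 0.01 0.02] yaw 1.7174 w 0.388 F [ 0.1  0.1 -3.6]
```

play_rows:
  series:
    - [1, 0, 0, 0.7, 0, 0, 0]
    - [1, 0, 0, 1.2, 0, 0, 0]
    - [1, 0, 0, 1.2, 0, 0, 0]
    - [1, 0, 0, 1.2, 0, 0, 0]

```text
time: 24.85
tcp_pos: [501.1, 263.1, 43.7]
ee_rot: [3.141, -0.0, 1.717]
wrist_force: [-2.4, -0.9, 5.9]
width: 0.388
```

play_rows:
  series:
    - [1, 0, 0, -0.8, 0, 0, 0]
    - [0.1, 0, 0, -0.8, 0, 0, 0]
    - [0.1, 0, 0, -0.8, 0, 0, 0]
    - [-0.4, 0, 0, -0.8, 0, 0, 0]
    - [-0.4, 0, 0, -0.8, 0, 0, 0]
    - [-0.4, 0, 0, -0.8, 0, 0, 0]
    - [-0.4, 0, 0, -20, 0, 0, 0]
    - [-0.4, 0, 0, -60, 0, 0, 0]
    - [-0.4, 0, 0, -100, 0, 0, 0]
    - [-0.4, 0, 0, -100, 0, 0, 0]
    - [-0.4, 0, 0, -100, 0, 0, 0]

```text
time: 25.77
tcp_pos: [502.9, 263.8, 145.3]
ee_rot: [3.135, -0.001, 1.717]
wrist_force: [-0.8, -0.3, 0.2]
width: 0.699
```

Run:
```python
from look import *
avg(5); m=avg(5); im,s=look('w17'); np.save('m17.npy',m)
cv2.imwrite('pics/w17b.png',cv2.resize(im[60:320,120:390],None,fx=2.2,fy=2.2))
plan([(496,-178,135,np.pi/2)],(*m[:3],m[4]))
```

```text
t 26.0167 pos [500.3  262.74 141.63] std [0.56 0.21 0.89] yaw 1.7174 w 0.701 F [ 0.  -0.   0.2]
t 26.2667 pos [500.44 262.77 141.38] std [0.24 0.09 0.32] yaw 1.7173 w 0.702 F [-0.1 -0.1 -0.3]
26.3167 [500.85634836 262.93035444 142.01832653] [-3.14069088e+00  1.31627535e-04  1.71734059e+00] w 0.6987669193364702 F [0.69133395 0.26541925 0.00405353]
[-435.4, -68.8, np.float64(6.4), 0, 0, 8.4] dist 441
```

View pics/w17b.png

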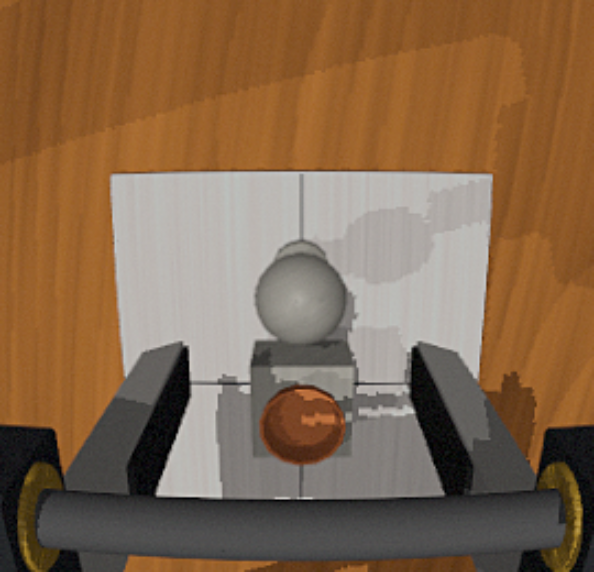

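play_rows:
  series:
    - [-0.4, -435.4, -68.8, 6.4, 0, 0, 8.4]
    - [-0.4, -435.4, -68.8, 6.4, 0, 0, 8.4]
    - [-0.4, -435.4, -68.8, 6.4, 0, 0, 8.4]
    - [-0.4, -435.4, -68.8, 6.4, 0, 0, 8.4]
    - [-0.4, -435.4, -68.8, 6.4, 0, 0, 8.4]
    - [-0.4, -435.4, -68.8, 6.4, 0, 0, 8.4]
    - [-0.4, -435.4, -68.8, 6.4, 0, 0, 8.4]
    - [-0.4, -435.4, -68.8, 6.4, 0, 0, 8.4]
    - [-0.4, -435.4, -68.8, 6.4, 0, 0, 8.4]
    - [-0.4, -435.4, -68.8, 6.4, 0, 0, 8.4]
    - [-0.4, -435.4, -68.8, 6.4, 0, 0, 8.4]
    - [-0.4, -435.4, -68.8, 6.4, 0, 0, 8.4]

```text
time: 27.32
tcp_pos: [497.0, -183.0, 136.0]
ee_rot: [3.141, 0.003, 1.566]
wrist_force: [0.3, -0.5, 0.3]
width: 0.701
```

Run:
```python
from look import *
avg(5); m=avg(5); im,s=look('w18'); np.save('m18.npy',m)
for d in env.trace('punch_small','wrist')[:3]: print(d['point'],d['confidence'],d['region'].sum())
cv2.imwrite('pics/w18b.png',cv2.resize(im[60:320,120:390],None,fx=2.2,fy=2.2))
```

```text
t 27.5667 pos [ 496.35 -177.68  135.9 ] std [0.13 1.39 0.08] yaw 1.5696 w 0.7 F [ 0.1  0.  -0.3]
t 27.8167 pos [ 496.6  -176.44  136.19] std [0.08 0.21 0.05] yaw 1.5726 w 0.7 F [ 0.1 -0.4 -0.3]
27.8667 [ 496.68377561 -176.97294114  136.23157391] [ 3.14138827e+00 -4.89850480e-05  1.57205021e+00] w 0.7031287169626805 F [ 0.67949407  0.35855198 -0.22848025]
```

View pics/w18b.png

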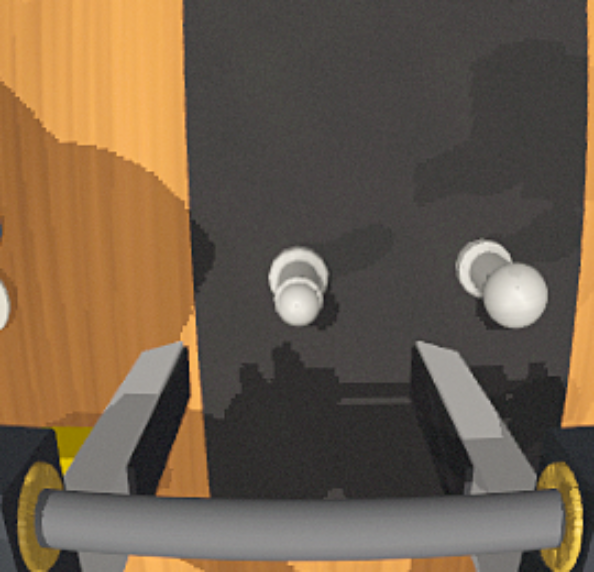

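Run:
```python
from look import *
m=np.load('m18.npy'); s={'tcp_pos':m[:3],'ee_rot':np.array([np.pi,0,m[4]])}
Rt=R.from_euler('xyz',s['ee_rot']).as_matrix()
def tl(r,c,z): return (Rt.T@(atz('wrist',(60+r/2.2,120+c/2.2),z,s)-m[:3])).round(2)
print('ball',tl(304,298.5,55),'foot far',tl(248,298.5,10),'foot lr',tl(275,269,10),tl(275,328,10))
print('medium ball',atz('wrist',(60+295/2.2,120+515/2.2),58,s))
```

```text
ball [-2.46 -0.38 81.19] foot far [ 11.84  -0.4  126.19] foot lr [ -1.41 -14.56 126.19] [ -1.38  13.78 126.19]
medium ball [ 587.84073292 -174.10028155   58.        ]
```

play_rows:
  series:
    - [-0.4, -2.3, -0.4, 40, 0, 0, 0]
    - [-0.4, -2.3, -0.4, 80, 0, 0, 0]
    - [-0.4, -2.3, -0.4, 110, 0, 0, 0]
    - [-0.4, -2.3, -0.4, 120, 0, 0, 0]
    - [-0.4, -2.3, -0.4, 120.5, 0, 0, 0]
    - [-0.4, -2.3, -0.4, 120.5, 0, 0, 0]
    - [-0.4, -2.3, -0.4, 120.5, 0, 0, 0]

```text
time: 28.5
tcp_pos: [497.8, -180.8, 17.3]
ee_rot: [3.138, 0.002, 1.571]
wrist_force: [0.9, -0.1, 0.4]
width: 0.7
```

play_rows:
  series:
    - [0.4, 0, 0, 0, 0, 0, 0]
    - [0.4, 0, 0, 0, 0, 0, 0]
    - [0.4, 0, 0, 0, 0, 0, 0]
    - [1, 0, 0, 0, 0, 0, 0]
    - [1, 0, 0, 0, 0, 0, 0]
    - [1, 0, 0, 0, 0, 0, 0]
    - [1, 0, 0, 0, 0, 0, 0]
    - [1, 0, 0, 0, 0, 0, 0]
    - [1, 0, 0, 0, 0, 0, 0]
  force: 25

```text
time: 29.25
tcp_pos: [496.1, -180.1, 15.6]
ee_rot: [-3.141, -0.0, 1.571]
wrist_force: [0.1, 0.5, 2.4]
width: 0.203
```

play_rows:
  series:
    - [1, 0, 0, -4, 0, 0, 0]
    - [1, 0, 0, -20, 0, 0, 0]
    - [1, 0, 0, -50, 0, 0, 0]
    - [1, 0, 0, -90, 0, 0, 0]
    - [1, 0, 0, -105, 0, 0, 0]
    - [1, 0, 0, -105, 0, 0, 0]
  force: 30

```text
time: 29.75
tcp_pos: [498.9, -181.4, 124.7]
ee_rot: [3.134, 0.004, 1.571]
wrist_force: [0.1, -0.8, -1.9]
width: 0.205
```

Run:
```python
from look import *
avg(5); m=avg(5); im,s=look('w19'); np.save('m19.npy',m)
cv2.imwrite('pics/w19b.png',cv2.resize(im[120:300,160:350],None,fx=3,fy=3))
w=.147; C=np.array([510.8,201.9]); ey=np.array([-np.sin(w),np.cos(w)])
t=C-63*ey; print(t); plan([(*t,m[2],w+np.pi/2)],(*m[:3],m[4]))
```

```text
t 30.0 pos [ 495.46 -179.69  119.83] std [0.99 0.49 1.34] yaw 1.5708 w 0.207 F [ 0.1  0.3 -2.2]
t 30.25 pos [ 495.29 -179.61  119.12] std [0.33 0.17 0.36] yaw 1.5708 w 0.206 F [-0.2 -0.  -1.9]
30.3 [ 495.92388396 -179.91657613  119.90265199] [-3.14049019e+00 -7.36481493e-04  1.57073479e+00] w 0.21022246324900043 F [-0.2323176   0.15553251 -1.72501312]
[520.02768253 139.57945864]
[319.2, 24.7, np.float64(0.0), 0, 0, -8.42] dist 320
```

View pics/w19b.png

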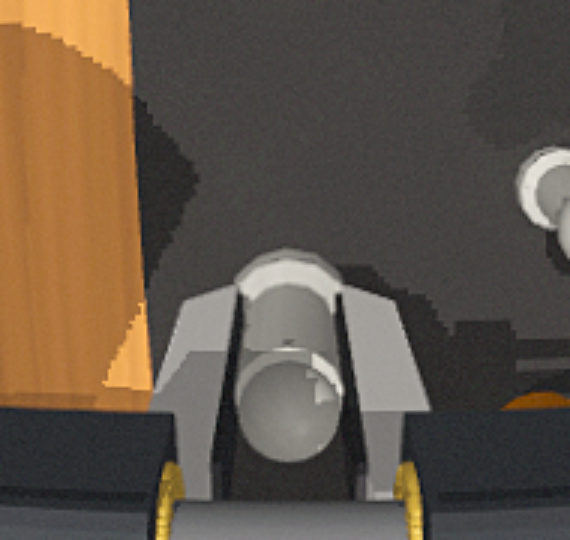

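play_rows:
  series:
    - [1, 40, 3, 0, 0, 0, -4]
    - [1, 80, 6, 0, 0, 0, -8.4]
    - [1, 120, 9, 0, 0, 0, -8.4]
    - [1, 160, 12, 0, 0, 0, -8.4]
    - [1, 200, 15, 0, 0, 0, -8.4]
    - [1, 240, 18, 0, 0, 0, -8.4]
    - [1, 280, 21.6, 0, 0, 0, -8.4]
    - [1, 308, 24, 0, 0, 0, -8.4]
    - [1, 317, 24.7, 20, 0, 0, -8.4]
    - [1, 318, 24.7, 55, 0, 0, -8.4]
    - [1, 318, 24.7, 78, 0, 0, -8.4]
    - [1, 318, 24.7, 82, 0, 0, -8.4]

```text
time: 31.3
tcp_pos: [517.2, 138.0, 34.7]
ee_rot: [-3.133, -0.0, 1.719]
wrist_force: [-0.9, -0.6, -1.6]
width: 0.206
```

Run:
```python
from look import *
avg(6); m=avg(5); im,s=look('w20'); np.save('m20.npy',m)
cv2.imwrite('pics/w20b.png',cv2.resize(im[60:320,120:390],None,fx=2.2,fy=2.2))
w=.147; C=np.array([510.8,201.9]); ey=np.array([-np.sin(w),np.cos(w)])
t=C-63*ey; plan([(*t,17.5,w+np.pi/2)],(*m[:3],m[4]))
```

```text
t 31.6 pos [521.18 137.89  38.81] std [1.58 0.03 1.6 ] yaw 1.7172 w 0.208 F [ 0.3 -0.3 -1.4]
t 31.85 pos [521.83 137.85  39.84] std [0.34 0.01 0.32] yaw 1.717 w 0.208 F [ 0.   0.3 -1.7]
31.9 [521.1720699  137.86685273  39.18833797] [ 3.14053675e+00 -6.30669259e-05  1.71716646e+00] w 0.21032421820854158 F [-0.18319889 -0.41230712 -1.0825853 ]
[2.0, -1.5, np.float64(22.3), 0, 0, -0.05] dist 2
```

View pics/w20b.png

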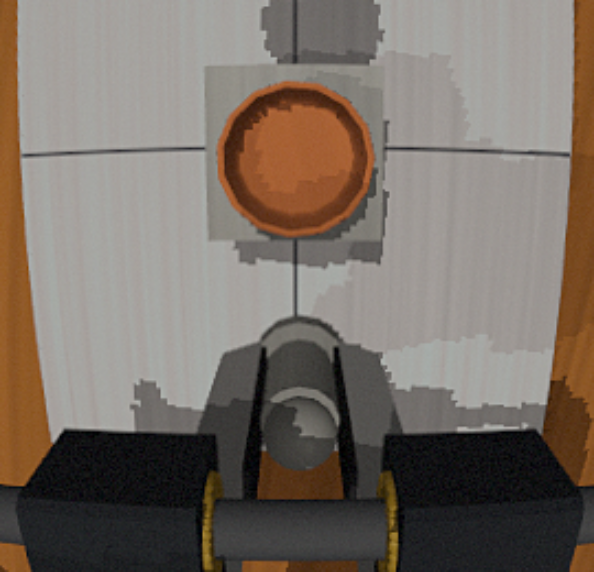

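Run:
```python
from look import *
m=np.load('m20.npy'); s={'tcp_pos':m[:3],'ee_rot':np.array([np.pi,0,m[4]])}
Rt=R.from_euler('xyz',s['ee_rot']).as_matrix()
def tl(r,c,z): return (Rt.T@(atz('wrist',(60+r/2.2,120+c/2.2),z,s)-m[:3])).round(2)
u=m[2]-11.6
print('underside',u,'foot far',tl(317,300,u+4),tl(317,300,u+8),'ball',tl(432,299,u+51),tl(432,263,u+51),tl(432,336,u+51))
print('block near top',tl(240,300,42),'far top',tl(66,300,42),'hline',tl(148,203,6),tl(149,387,6),'vline',tl(290,295,6),tl(20,296,6))
```

```text
underside 28.243687373845894 foot far [15.53  0.19  7.6 ] [16.82  0.18  3.6 ] ball [  1.76  -0.1  -39.4 ] [  1.71  -8.68 -39.4 ] [  1.72   8.72 -39.4 ]
block near top [40.8   0.14 -2.16] far top [ 8.81e+01  7.00e-02 -2.16e+00] hline [ 64.39 -31.32  33.84] [64.08 28.39 33.84] vline [16.65 -1.45 33.84] [105.84  -1.16  33.84]
```

play_rows:
  series:
    - [1, 0.4, -1.4, 10, 0, 0, 0]
    - [1, 0.4, -1.4, 17, 0, 0, 0]
    - [1, 0.4, -1.4, 20, 0, 0, 0]
    - [1, 0.4, -1.4, 20.5, 0, 0, 0]
    - [1, 0.4, -1.4, 20.5, 0, 0, 0]
    - [1, 0.4, -1.4, 20.5, 0, 0, 0]
    - [1, 0.4, -1.4, 21.2, 0, 0, 0]
    - [1, 0.4, -1.4, 21.2, 0, 0, 0]

```text
time: 32.57
tcp_pos: [519.8, 138.2, 17.6]
ee_rot: [3.141, -0.0, 1.717]
wrist_force: [-1.4, -0.1, -1.1]
width: 0.204
```

play_rows:
  series:
    - [1, 0, 0, 0.5, 0, 0, 0]
    - [1, 0, 0, 0.8, 0, 0, 0]
    - [1, 0, 0, 0.8, 0, 0, 0]

```text
time: 32.82
tcp_pos: [519.8, 138.2, 17.6]
ee_rot: [3.141, -0.0, 1.718]
wrist_force: [-1.2, -1.1, 5.7]
width: 0.212
```

play_rows:
  series:
    - [1, 0, 0, -0.6, 0, 0, 0]
    - [0.5, 0, 0, -0.6, 0, 0, 0]
    - [0.5, 0, 0, -0.6, 0, 0, 0]
    - [0, 0, 0, -0.6, 0, 0, 0]
    - [0, 0, 0, -0.6, 0, 0, 0]
    - [0, 0, 0, -0.6, 0, 0, 0]
    - [0, 0, 0, -20, 0, 0, 0]
    - [0, 0, 0, -60, 0, 0, 0]
    - [0, 0, 0, -100, 0, 0, 0]
    - [0, 0, 0, -118, 0, 0, 0]
    - [-0.4, 0, 0, -118, 0, 0, 0]
    - [-0.4, 0, 0, -118, 0, 0, 0]

```text
time: 33.82
tcp_pos: [520.0, 138.2, 135.6]
ee_rot: [3.139, -0.0, 1.717]
wrist_force: [-0.5, -0.8, -0.7]
width: 0.607
```

Run:
```python
from look import *
avg(5); m=avg(5); im,s=look('w21'); np.save('m21.npy',m)
cv2.imwrite('pics/w21b.png',cv2.resize(im[30:320,120:390],None,fx=2.05,fy=2.05))
plan([(587.5,-174,138,np.pi/2)],(*m[:3],m[4]))
```

```text
t 34.0667 pos [518.26 137.96 133.17] std [0.3  0.04 0.5 ] yaw 1.7174 w 0.684 F [ 0.   0.  -0.3]
t 34.3167 pos [518.87 138.06 133.58] std [0.27 0.04 0.36] yaw 1.7174 w 0.701 F [ 0.2  0.4 -0.6]
34.3667 [519.30499655 138.11613454 134.22763245] [-3.14090659e+00 -1.21386323e-04  1.71735283e+00] w 0.6953461425205335 F [-0.61250663  0.44319083 -0.32997436]
[-318.7, 22.3, np.float64(-4.4), 0, 0, 8.4] dist 320
```

View pics/w21b.png

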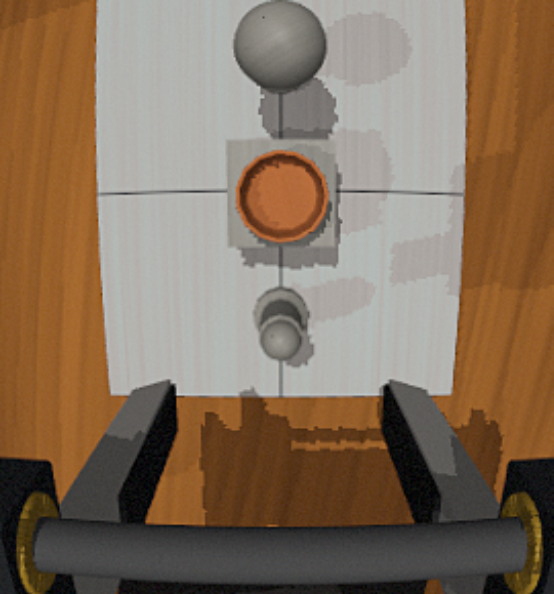

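play_rows:
  series:
    - [-0.4, -318.7, 22.3, -4.4, 0, 0, 8.4]
    - [-0.4, -318.7, 22.3, -4.4, 0, 0, 8.4]
    - [-0.4, -318.7, 22.3, -4.4, 0, 0, 8.4]
    - [-0.4, -318.7, 22.3, -4.4, 0, 0, 8.4]
    - [-0.4, -318.7, 22.3, -4.4, 0, 0, 8.4]
    - [-0.4, -318.7, 22.3, -4.4, 0, 0, 8.4]
    - [-0.4, -318.7, 22.3, -4.4, 0, 0, 8.4]
    - [-0.4, -318.7, 22.3, -4.4, 0, 0, 8.4]
    - [-0.4, -318.7, 22.3, -4.4, 0, 0, 8.4]
    - [-0.4, -318.7, 22.3, -4.4, 0, 0, 8.4]
    - [-0.4, -318.7, 22.3, -4.4, 0, 0, 8.4]

```text
time: 35.28
tcp_pos: [587.5, -173.1, 138.6]
ee_rot: [-3.141, -0.001, 1.57]
wrist_force: [0.4, 0.0, -0.2]
width: 0.7
```

Run:
```python
from look import *
avg(6); m=avg(5); im,s=look('w22'); np.save('m22.npy',m)
for d in env.trace('punch_medium','wrist')[:3]: print(d['point'],d['confidence'],d['region'].sum())
cv2.imwrite('pics/w22b.png',cv2.resize(im[60:320,120:390],None,fx=2.2,fy=2.2))
```

```text
t 35.5833 pos [ 587.74 -172.4   139.07] std [0.18 0.16 0.16] yaw 1.5723 w 0.7 F [ 0.  -0.4  0.2]
t 35.8333 pos [ 588.06 -173.27  139.17] std [0.02 0.27 0.04] yaw 1.5717 w 0.7 F [ 0.1 -0.1 -0.1]
35.8833 [ 588.07895554 -173.71205061  139.05131821] [ 3.14147429e+00 -2.96831677e-05  1.57108301e+00] w 0.6988608364720896 F [-0.23491092  0.00365084 -0.31389064]
[192.4, 254.9] 0.78 1004
```

View pics/w22b.png

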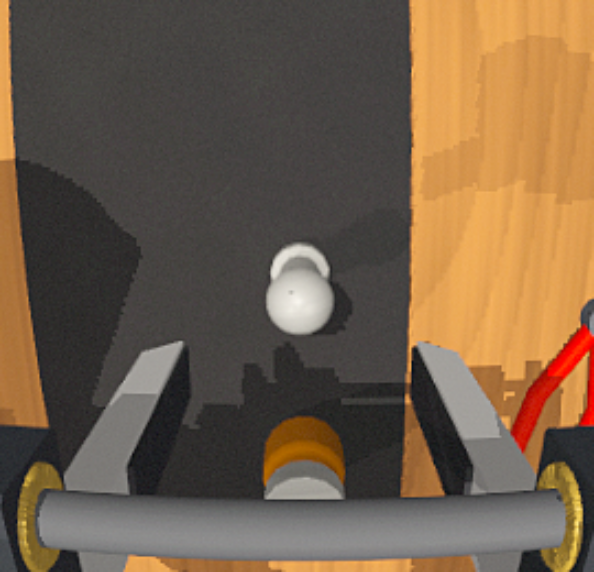

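Run:
```python
from look import *
m=np.load('m22.npy'); s={'tcp_pos':m[:3],'ee_rot':np.array([np.pi,0,m[4]])}
Rt=R.from_euler('xyz',s['ee_rot']).as_matrix()
def tl(r,c,z): return (Rt.T@(atz('wrist',(60+r/2.2,120+c/2.2),z,s)-m[:3])).round(2)
print('ball',tl(300.5,300,58),tl(300.5,266,58),tl(300.5,334,58),'foot far',tl(243,300,6))
```

```text
ball [-0.94  0.24 81.17] [ -0.96 -13.82  81.17] [-0.94 14.31 81.17] foot far [ 12.87   0.32 133.17]
```

play_rows:
  series:
    - [-0.4, -0.9, 0.2, 40, 0, 0, 0]
    - [-0.4, -0.9, 0.2, 75, 0, 0, 0]
    - [-0.4, -0.9, 0.2, 95, 0, 0, 0]
    - [-0.4, -0.9, 0.2, 100, 0, 0, 0]
    - [-0.4, -0.9, 0.2, 100, 0, 0, 0]
    - [-0.4, -0.9, 0.2, 100, 0, 0, 0]

```text
time: 36.43
tcp_pos: [589.1, -175.2, 39.8]
ee_rot: [3.14, 0.0, 1.571]
wrist_force: [-0.2, -0.4, 0.3]
width: 0.699
```

play_rows:
  series:
    - [0.3, 0, 0, 0, 0, 0, 0]
    - [0.3, 0, 0, 0, 0, 0, 0]
    - [0.3, 0, 0, 0, 0, 0, 0]
    - [1, 0, 0, 0, 0, 0, 0]
    - [1, 0, 0, 0, 0, 0, 0]
    - [1, 0, 0, 0, 0, 0, 0]
    - [1, 0, 0, 0, 0, 0, 0]
    - [1, 0, 0, 0, 0, 0, 0]
  force: 25

```text
time: 37.1
tcp_pos: [588.3, -174.8, 39.3]
ee_rot: [3.141, 0.0, 1.571]
wrist_force: [-0.9, 0.2, 2.3]
width: 0.284
```

play_rows:
  series:
    - [1, 0, 0, -4, 0, 0, 0]
    - [1, 0, 0, -10, 0, 0, 0]
    - [1, 0, 0, -20, 0, 0, 0]
    - [1, 0, 0, -50, 0, 0, 0]
    - [1, 0, 0, -85, 0, 0, 0]
    - [1, 0, 0, -95, 0, 0, 0]
    - [1, 0, 0, -95, 0, 0, 0]
  force: 40

```text
time: 37.68
tcp_pos: [590.8, -175.8, 138.0]
ee_rot: [3.134, 0.003, 1.571]
wrist_force: [-0.4, -0.3, -2.5]
width: 0.277
```

Run:
```python
from look import *
avg(5); m=avg(5); im,s=look('w23'); np.save('m23.npy',m)
cv2.imwrite('pics/w23b.png',cv2.resize(im[120:300,160:350],None,fx=3,fy=3))
w=.147; C=np.array([510.8,201.9]); ex=np.array([np.cos(w),np.sin(w)])
t=C+63*ex; print(t); plan([(*t,m[2],w+np.pi/2),(*t,m[2],w)],(*m[:3],m[4]))
print(s['q'])
```

```text
t 37.9333 pos [ 587.43 -174.46  132.97] std [0.88 0.35 1.34] yaw 1.5708 w 0.281 F [-0.   0.2 -2.9]
t 38.1833 pos [ 587.43 -174.47  132.44] std [0.34 0.14 0.44] yaw 1.5707 w 0.281 F [ 0.2 -0.1 -2.4]
38.2333 [ 588.02772661 -174.7235763   133.33139223] [-3.14061318e+00 -5.14896479e-04  1.57079001e+00] w 0.2829905351011376 F [-0.24726788 -0.17820187 -2.14178369]
[573.12054136 211.12768253]
[385.6, -14.3, np.float64(0.0), 0, 0, -8.43] dist 386
[385.6, -14.3, np.float64(0.0), 0, 0, 81.57] dist 386
[-4.02259865e-01  3.79701105e-01  1.53271447e+00  9.58442286e-05
  1.23027995e+00 -4.02285859e-01]
```

View pics/w23b.png

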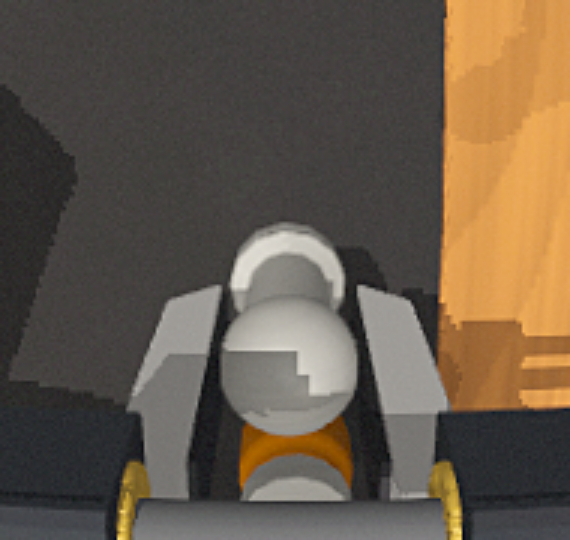

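play_rows:
  series:
    - [1, 40, -1.5, 0, 0, 0, -4]
    - [1, 80, -3, 0, 0, 0, -8.4]
    - [1, 120, -4.5, 0, 0, 0, -8.4]
    - [1, 160, -6, 0, 0, 0, -8.4]
    - [1, 200, -7.5, 0, 0, 0, -8.4]
    - [1, 240, -9, 0, 0, 0, -8.4]
    - [1, 280, -10.5, 0, 0, 0, -8.4]
    - [1, 320, -12, 0, 0, 0, -8.4]
    - [1, 350, -13, 0, 0, 0, -8.4]
    - [1, 372, -14, 0, 0, 0, -8.4]
    - [1, 382, -14.3, 0, 0, 0, -8.4]
    - [1, 385.6, -14.3, 0, 0, 0, -8.4]

```text
time: 39.23
tcp_pos: [573.7, 212.4, 133.9]
ee_rot: [-3.142, -0.0, 1.72]
wrist_force: [-0.0, 0.0, -2.7]
width: 0.28
```

play_rows:
  series:
    - [1, 0, 0, 30, 0, 0, 0]
    - [1, 0, 0, 60, 0, 0, 0]
    - [1, 0, 0, 74, 0, 0, 0]
    - [1, 0, 0, 76, 0, 0, 0]
    - [1, 0, 0, 76, 0, 0, 0]

```text
time: 39.65
tcp_pos: [573.6, 209.2, 57.1]
ee_rot: [-3.139, 0.001, 1.716]
wrist_force: [0.8, 1.1, -1.9]
width: 0.282
```

Run:
```python
from look import *
avg(7); m=avg(5); im,s=look('w24'); np.save('m24.npy',m)
cv2.imwrite('pics/w24b.png',cv2.resize(im[60:320,120:390],None,fx=2.2,fy=2.2))
w=.147; C=np.array([510.8,201.9]); ex=np.array([np.cos(w),np.sin(w)])
t=C+63*ex; plan([(*t,41.3,w+np.pi/2)],(*m[:3],m[4]))
```

```text
t 40.0 pos [575.14 210.46  59.32] std [0.31 0.37 0.41] yaw 1.7167 w 0.279 F [ 0.1 -0.3 -2.4]
t 40.25 pos [574.21 210.89  58.58] std [0.19 0.01 0.26] yaw 1.7175 w 0.28 F [ 0.  -0.2 -2.7]
40.3 [573.92983533 210.88820385  58.14753087] [ 3.14141322e+00 -5.42963874e-05  1.71758674e+00] w 0.2771522613316335 F [ 0.03182993 -0.20551798 -1.82435538]
[0.4, -1.0, np.float64(17.3), 0, 0, -0.02] dist 1
```

View pics/w24b.png

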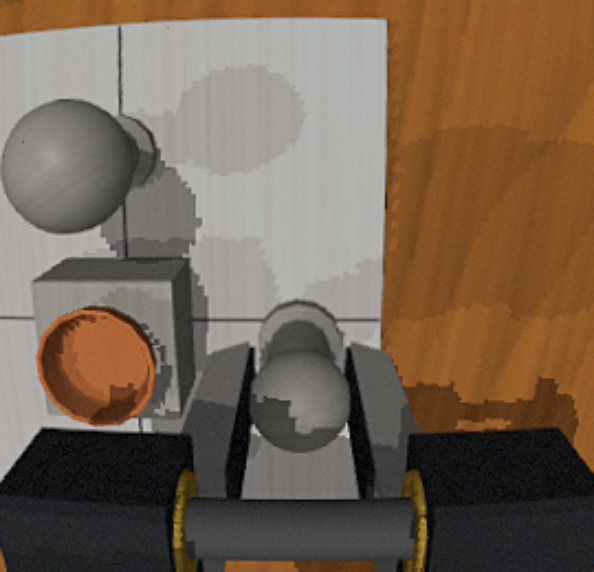

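Run:
```python
from look import *
m=np.load('m24.npy'); s={'tcp_pos':m[:3],'ee_rot':np.array([np.pi,0,m[4]])}
Rt=R.from_euler('xyz',s['ee_rot']).as_matrix()
def tl(r,c,z): return (Rt.T@(atz('wrist',(60+r/2.2,120+c/2.2),z,s)-m[:3])).round(2)
u=m[2]-35.3
print('underside',u,'foot far',tl(301,301,u),'foot l/r',tl(335,260,u+8),tl(335,343,u+8),'ball',tl(401,301,u+54),tl(350.5,300,u+54),tl(452,300,u+54))
print('hline',tl(317,215,6),tl(320,245,6),tl(319,360,6),'vline',tl(80,121,6),tl(240,126,6),'plate far-x edge',tl(200,385,6),'block far-x top',tl(300,189,42), 'bottom far x',tl(300,189.5,42))
```

```text
underside 23.279253033647457 foot far [12.36  0.59 35.3 ] foot l/r [  2.88 -13.08  27.3 ] [ 2.9  14.58 27.3 ] ball [  0.26   0.44 -18.7 ] [ 14.8    0.15 -18.7 ] [-15.53   0.2  -18.7 ]
hline [  0.99 -31.37  52.58] [ -0.12 -20.16  52.58] [ 0.3  22.61 52.58] vline [ 88.88 -63.59  52.58] [ 30.43 -63.74  52.58] plate far-x edge [44.82 30.58 52.58] block far-x top [ 18.11 -34.57  16.58] bottom far x [ 18.11 -34.41  16.58]
```

play_rows:
  series:
    - [1, 0.9, -1.2, 6, 0, 0, 0]
    - [1, 0.9, -1.2, 11, 0, 0, 0]
    - [1, 0.9, -1.2, 14, 0, 0, 0]
    - [1, 0.9, -1.2, 15, 0, 0, 0]
    - [1, 0.9, -1.2, 15, 0, 0, 0]
    - [1, 0.9, -1.2, 15.7, 0, 0, 0]
    - [1, 0.9, -1.2, 15.7, 0, 0, 0]
    - [1, 0.9, -1.2, 15.7, 0, 0, 0]

```text
time: 40.97
tcp_pos: [572.8, 211.5, 42.5]
ee_rot: [3.141, -0.0, 1.717]
wrist_force: [-0.7, 0.8, -2.6]
width: 0.28
```

play_rows:
  series:
    - [1, 0, 0, 0.6, 0, 0, 0]
    - [1, 0, 0, 1.2, 0, 0, 0]
    - [1, 0, 0, 1.2, 0, 0, 0]

```text
time: 41.22
tcp_pos: [572.8, 211.5, 41.4]
ee_rot: [3.141, 0.0, 1.717]
wrist_force: [0.2, 0.0, -1.1]
width: 0.277
```

play_rows:
  series:
    - [1, 0, 0, 0.4, 0, 0, 0]
    - [1, 0, 0, 0.7, 0, 0, 0]
    - [1, 0, 0, 0.7, 0, 0, 0]

```text
time: 41.47
tcp_pos: [572.9, 211.4, 41.3]
ee_rot: [3.141, 0.0, 1.717]
wrist_force: [-1.1, -1.1, 5.1]
width: 0.28
```

play_rows:
  series:
    - [1, 0, 0, -0.5, 0, 0, 0]
    - [0.35, 0, 0, -0.5, 0, 0, 0]
    - [0.35, 0, 0, -0.5, 0, 0, 0]
    - [0.15, 0, 0, -0.5, 0, 0, 0]
    - [0.15, 0, 0, -0.5, 0, 0, 0]
    - [0.15, 0, 0, -0.5, 0, 0, 0]
    - [0.15, 0, 0, -15, 0, 0, 0]
    - [0.15, 0, 0, -45, 0, 0, 0]
    - [0.15, 0, 0, -85, 0, 0, 0]
    - [0.15, 0, 0, -120, 0, 0, 0]
    - [0.15, 0, 0, -140, 0, 0, 0]
    - [0.15, 0, 0, -140, 0, 0, 0]

```text
time: 42.47
tcp_pos: [575.9, 212.4, 186.0]
ee_rot: [3.131, -0.001, 1.717]
wrist_force: [-0.3, 0.4, -0.7]
width: 0.427
```

play_rows:
  series:
    - [0, -40, -20, -20, 0, 0, 0]
    - [0, -80, -50, -20, 0, 0, 0]
    - [0, -110, -62, -20, 0, 0, 0]
    - [0, -110, -62, -20, 0, 0, 0]
    - [0, -110, -62, -20, 0, 0, 0]

```text
time: 42.88
tcp_pos: [526.0, 91.8, 199.4]
ee_rot: [-3.14, -0.0, 1.714]
wrist_force: [0.4, 0.1, -0.1]
width: 0.501
```

Run:
```python
from look import *
avg(6); m=avg(5); im,s=look('w25'); np.save('m25.npy',m)
cv2.imwrite('pics/w25b.png',cv2.resize(im[0:300,100:410],None,fx=1.9,fy=1.9))
im=env.camera('scene'); cv2.imwrite('pics/sc25.png',cv2.resize(im[120:290,130:430],None,fx=2.6,fy=2.6))
```

```text
t 43.1833 pos [527.51  94.42 199.67] std [0.3  0.59 0.1 ] yaw 1.7176 w 0.499 F [ 0.2 -0.1  0. ]
t 43.4333 pos [527.57  94.47 200.1 ] std [0.07 0.21 0.12] yaw 1.7186 w 0.499 F [ 0.2 -0.4 -0. ]
43.4833 [527.4226511   94.04473103 200.31347681] [-3.14151571e+00 -1.34428087e-04  1.71806448e+00] w 0.4977846694805218 F [0.21805464 0.33705495 0.94842306]
```

View pics/w25b.png

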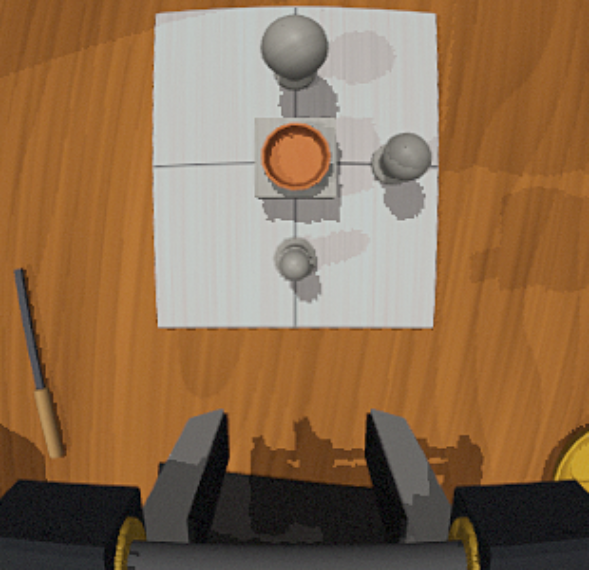

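View pics/sc25.png

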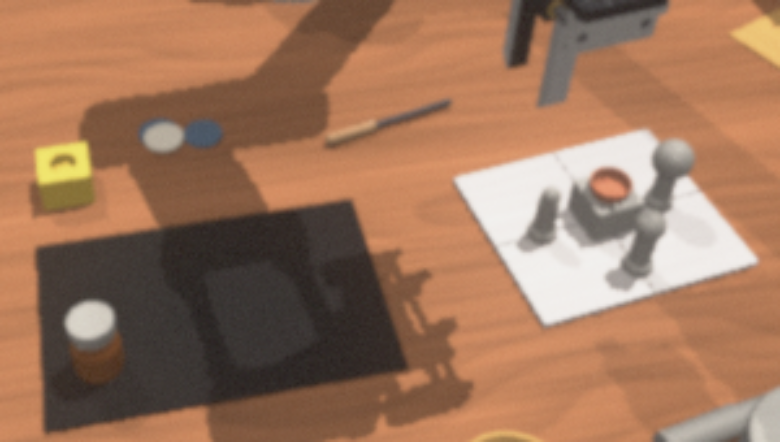

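Run:
```python
from look import *
m=np.load('m25.npy'); s={'tcp_pos':m[:3],'ee_rot':np.array([np.pi,0,m[4]])}
A=lambda r,c,z: atz('wrist',(r/1.9,100+c/1.9),z,s)[:2]
C=A(163,295.5,6); w=.147; ex=np.array([np.cos(w),np.sin(w)]);ey=np.array([-ex[1],ex[0]])
f=lambda p:((p-C)@np.array([ex,ey]).T).round(1)
# crossing from plate edges midpoints as check
print('C',C,'edges',f(A(165,155,6)),f(A(165,437,6)),f(A(8,295,6)),f(A(327,295,6)))
print('L',f(A(48,294.5,63)),'M',f(A(157,408,60)),'S',f(A(262,294.5,57)),'cup',f(A(156.5,296.5,56)))
print('block',[f(A(r,c,42)) for r,c in ((118,255),(119,337),(198,337),(198,256))])
env.camera('wrist')
for n in ('punch_large','punch_medium','punch_small','cup','block','plate'):
    d=env.trace(n,'wrist'); print(n,[(np.round(x['point']),round(x['confidence'],2)) for x in d[:2]])
print(f(A(238,296,6)),f(A(283,294,6)))
```

```text
C [511.059054   201.00187012] edges [-93.    1.2] [93.6  1.5] [ -0.6 108.3] [-1.000e-01 -1.092e+02]
L [-0.6 61.8] M [63.2  0.3] S [ -0.4 -60.9] cup [ 0.6 -0.6]
block [array([-23.8,  24.3]), array([24.3, 23.8]), array([ 24.5, -23.9]), array([-23.2, -24. ])]
punch_large [(array([ 22., 256.]), 0.65)]
punch_medium [(array([ 82., 312.]), 0.96)]
punch_small [(array([132., 255.]), 0.81)]
cup [(array([ 81., 253.]), 0.81)]
block [(array([100., 254.]), 0.81)]
plate [(array([103., 251.]), 0.68)]
[  0.4 -49.5] [ -0.8 -79.4]
```

Run:
```python
from bench import env
print(env.close_job(), env.read_state()['time'])
```

```text
the job is handed in; nothing more can be done
the job is handed in; nothing more can be done
```

The doming station is set up and the job is handed in at about 44 s. I worked in the order asked: block, cup, largest punch (left), smallest (right), then the middle one (behind).

**Last checks, from the wrist and scene cameras:**
- **Block:** its centre is within about 0.5 mm of the line crossing and it sits square to the lines.
- **Cup:** it is open side up, within about 1 mm of the block's centre.
- **Punches:** all three stand upright with their ball centres within about 1 mm of the scribed lines. They are 61 to 63 mm from the crossing, which puts their feet about 23 to 25 mm clear of the block.
- **Jar:** it still stands on the mat; I never gripped or approached it, but did not re-measure its position.
- **Gripper:** it was clear of everything before I handed in.

**What failed or disagreed:**
- **Plate centre:** one reading put it 4 mm off in x, taken just after a move while the arm was still settling. Later settled views agreed to about 1 mm.
- **Smallest punch:** the trained network missed it once in a wrist view, so I located it by eye. It was found with good confidence in the last picture.
- **Wrist readings:** they ran 1 to 2 mm off for a while after each move, so I corrected each placing against the lines in the picture.
- **Large and middle punches:** I held these by the ball, because the straight fingers would meet the ball before the shank.

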